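# Free the jammed ink bottle and chock the rolling ones

### The job

The square ink bottle is jammed leaning in the corner of the divided wooden bottle bin, pinned by a wooden block that has dropped between it and the divider; first lift the block out while the bottle stays leaning where it is. Use the block as a chock in the right-hand compartment: push the two round bottles, which lie on their sides there, together against the end wall farthest from the robot and leave the block standing upright on the compartment floor, square to the walls and close against the nearer bottle, so that they cannot roll apart. Draw the square bottle out of the corner and set it down upright in the middle of the cork pad on the table, dropping nothing and leaving everything else where it is.

Things in the scene. Friction and masses are not known exactly. Their poses are not given: they have to be found in the camera images.
- bin: Divided bottle bin of light wood, open on top, fixed to the table. Outside 255 (its x) x 288 (its y) mm; origin at the centre of its underside; x points to the robot's right, y away from the robot (turned up to 0.3 rad), z up. Floor 6 mm thick, outer walls 9 mm thick with tops 56 mm above the table. Divider along y, 8 mm thick (x = -7.6 to +0.4 mm), top 68 mm above the table.
- bin_left_floor (a point): Centre of the left (bin -x) compartment's floor, 6 mm above the table. Inside, the compartment measures 111 mm along the bin's x and 270 mm along its y.
- bin_right_floor (a point): Centre of the right (bin +x) compartment's floor, 6 mm above the table. Inside, the compartment measures 118 mm along the bin's x and 270 mm along its y; its end wall away from the robot is 135 mm from this point along the bin's +y.
- square_bottle: Green glass bottle, 0.3 kg, 124 mm tall; origin at the centre of its underside, z towards the cap, x and y square to its sides. Body 48 x 48 mm up to 80 mm, neck 25 mm across at 89 mm, black cap 32 mm across from 98 to 124 mm. Starts in the bin's near left corner leaning 40 degrees to the left, back on the left wall's top, cap jutting over it. With the block out, it draws freely along its axis.
- block: Plain brown wooden block 34 (x) x 64 (y) x 80 (z) mm, 0.13 kg, origin at the centre of its underside. Starts upright in the left compartment, square to the bin, one 64 mm face on the divider, the lower edge of the other resting on the leaning bottle, underside about 39 mm above the table. It lifts straight out; if the bottle is pulled away first, it falls.
- round_bottle_a_mid (a point): Point on the axis of the first round bottle, mid-body, 37 mm from its base. Green glass, paper label, black cap; lies on its side in the right compartment near the far (+y) end wall, axis along the bin's x, cap to the right; 0.24 kg, rolls easily along the bin's y. Body 52 mm in diameter, 74 mm long; 104 mm with cap. The point turns as it rolls.
- round_bottle_b_mid (a point): The same point of the second round bottle, identical, lying alongside the first, nearer to the robot, with a gap of 6 to 30 mm between them.
- cork_pad: Square cork pad 130 x 130 x 5 mm, fixed to the table on one side of the bin (left or right), origin at the centre of its underside, z up. A wood-framed school slate 150 x 140 x 8 mm lies on the other side.
- inkwell: Bystander: low square glass inkwell with brass lid, 50 x 50 x 49 mm, near the robot on its right; origin at the centre of its underside.
- desk_bell: Bystander: metal counter bell on a black base, 64 mm in diameter, 45 mm high, near the robot on its left; origin at the centre of its underside.
- chalk_tin: Bystander: round metal tin 58 mm in diameter, 36 mm high, in the far part of the left compartment; origin at the centre of its underside.
- sharpener: Bystander: metal pencil sharpener 40 x 25 x 22 mm in the middle of the left compartment; origin at the centre of its underside.
Things that resemble listed ones, but are neither listed nor needed, are in the scene too. Of the things shaped like the block, the brown one is meant. Leave any purple look-alike of the square_bottle alone.

How it is judged:
By the outcome, as a careful person would: the job done as asked, in the order asked, and still so for the second after the job is handed in, with the robot touching nothing.
It also fails if it takes over 54 s, if anything falls off the work surface, if the arm or the gripper's body presses on something with over 40 N, if the wrist force passes 120 N, or if a joint passes its speed limit or range.

### The arm

A 6-joint arm with a two-finger parallel gripper is mounted at the origin on the work surface. World frame = base frame: x ahead of the robot, y to its left, z up, the work surface at z = 0. Lengths are in m, angles in degrees, forces in N, time in s.
With the tool pointing down it reaches from about 0.275 to 0.85 m from the base axis. Payload 5.2 kg.
Tool frame: the origin (TCP) lies on the centre line of the jaws, within the pads' length; the fingertips stand 14 mm ahead of it and the grasp point (between the pads) lies 5 mm behind it; z points along the fingers, x is the direction in which the jaws open and shut, and the axes are right-handed (so a half turn about z gives the same grasp; the last joint's range is limited). The gripper opens to 85 mm and grips with 20 to 120 N. Pads are 22 mm wide; open, the fingers measure 114 mm over their backs; the gripper's body (76 mm by 85 mm) begins 54 mm behind the grasp point. The pads swing forward as they close: fully open they stand 13 mm farther back than shut.
Start: joints at [51.635, 14.817, 87.949, -0, 77.235, -11.62], TCP at [0.247, 0.491, 0.245] pointing down, gripper open.
Joint ranges: [-179.93, 179.93], [-52.35, 119.4], [10.71, 147.94], [-69.91, 249.91], [12.55, 155.21], [-178.61, 178.61]. Speed limits (degrees/s): [147.25, 147.25, 180, 180, 180, 180].

### API

Orientations are given as [roll, pitch, yaw] about the fixed x, y, z axes, in that order (R = Rz(yaw) Ry(pitch) Rx(roll)).
In Python, from station import * gives the robot as it stands. The module is installed in compiled form; this text tells all that it offers.
- The arm moves only by the tool send_rows, never from a script. Its arguments are lists of equal length, an entry for each row: "gripper": the gripper command: -1 is shut, 1 is fully open, values between are in proportion; "delta_pos": the shift along the tool's x, y, z in mm, a list of three; "turn": the turn about the tool's z in degrees. A call has 1 to 10 rows; each row shifts and turns the pose as measured when the row begins, along the tool's axes as they then stand; what a row does not reach is not made up. A row lasts 1/10 s, in which the tool goes at most 50 mm and 8.59 degrees, less where a joint would pass 70% of its speed; a pose out of reach is approached as far as the arm can. A call with a gripper value outside its range is refused whole. The fingers move at their own pace and stop on an object; the grip force is fixed at half the most. Time passes only in rows, so rows that do not move let the fingers close. It gives the time, the measured TCP pose, the force and the opening at its end, in the units of the state.
- read_state(): the state, without advancing time (a new reading comes with each control period).
- snapshot(name): name is "scene" or "top" or "wrist"; returns a dict with "frame" (420x560x3 uint8, red, green, blue), "vertical_fov" (degrees; the focal length in pixels is half the picture's height over the tangent of half this angle, whatever the lens; pixels are square), "cx", "cy" (the principal point, pixels), "rvec" (rotation vector, rad) and "tvec" (3), from world to camera coordinates, as OpenCV has them; the wrist camera has in their place "hand_eye" (4x4, takes a point from camera to tool coordinates, whose origin is the TCP and whose axes are the tool frame's). Camera axes: x right, y down, z forward; pixel columns grow to the right and rows downward; lengths in m; the calibration is good to about 2 mm. The wrist camera is an equidistant fisheye: a pixel r from the principal point sees the ray r / f radians off the axis. A picture is of the moment at which its call begins: read the wrist's pose just before it. There is no depth.
- sign_off(): hands the job in, once; it reports no verdict.
The state is a dict: "clock": time; "joint_pos": joint angles; "joint_vel": joint speeds; "joint_torque": joint torques, N m; "position": TCP position; "eef_rot": TCP orientation; "ft_force": force on the tool from outside, world axes, zero at the start; "torque": the same for the moment, N m; "gripper_width": finger opening in m.
Only numpy, scipy, OpenCV 4.12 (cv2) and the standard library are available. Lean on these libraries where they do the work, as an engineer would, in place of code of your own. Each camera call takes 0.05 s, during which the arm holds its last target.

## Working session

There is one attempt and no reset: what is moved stays moved. The work goes in short steps, Python scripts to look and compute and a tool call to move; the robot and the scene stay as the last step left them, time stands still between calls to the robot, and variables do not carry over. Pictures are saved under pics/ and viewed, and the job is handed in when it is done.

Besides the shell and the picture viewer there is one more tool, called after "Request:" as a command line: name --pt "numbers of a row" for each row, then --argument value for the rest. send_rows: Moves the arm, as the interface text tells. Its arguments: {"type":"object","properties":{"gripper":{"type":"array"},"delta_pos":{"type":"array"},"turn":{"type":"array"}},"required":["gripper","delta_pos","turn"]}

```bash
mkdir -p pics; python3 - <<'E'
from station import *
import cv2,json,numpy as np
s=read_state();print(s)
for n in ["scene","top","wrist"]:
    d=snapshot(n);cv2.imwrite(f"pics/{n}0.png",d["frame"][:,:,::-1])
    print(n,{k:(np.array(v).tolist()) for k,v in d.items() if k!="frame"})
E
```

```text
{'clock': 0.0, 'joint_pos': array([ 5.16340504e+01,  1.48575417e+01,  8.80129352e+01,  7.18419653e-04,
        7.72350681e+01, -1.16190135e+01]), 'joint_vel': array([0.19043707, 0.0329521 , 0.0628991 , 0.06575646, 0.17269363,
       0.01847751]), 'joint_torque': array([ 3.77922743e-04, -4.46023178e+01, -2.90582979e+01, -2.26379448e-04,
        1.19873404e-02, -2.26129822e-05]), 'position': array([0.24716908, 0.4907508 , 0.2444778 ]), 'eef_rot': array([-1.79978057e+02,  1.03241164e-01,  6.32529243e+01]), 'ft_force': array([ 0.06549492, -0.93545093,  0.64928424]), 'torque': array([0.00093839, 0.03403057, 0.00534726]), 'gripper_width': 0.08560365494118735}
scene {'vertical_fov': 49.106470913917306, 'cx': 278.18221239022625, 'cy': 203.71435838536456, 'rvec': [0.94998357797065, 2.405003449725879, -1.0966604969636857], 'tvec': [0.35421774223319163, -0.231624608585132, 1.5784004698669323]}
top {'vertical_fov': 51.799721827948844, 'cx': 283.665693290414, 'cy': 211.0471854959022, 'rvec': [2.1472992561102173, -2.1845757007587996, 0.10223997750937672], 'tvec': [0.1057621925549701, 0.5723055776937989, 1.2584404639222773]}
wrist {'vertical_fov': 65.70646984690485, 'cx': 277.3100849517103, 'cy': 211.9301591804378, 'hand_eye': [[0.9999993364492813, -0.0007788463542412667, -0.0008488223321795731, 0.00043505192849269125], [0.0009727572750390037, 0.9656070923503306, 0.2600038402524512, -0.06471338997371864], [0.0006171258210285808, -0.26000449342481524, 0.9656072092495086, -0.1279427696518596], [0.0, 0.0, 0.0, 1.0]]}
```

View pics/scene0.png

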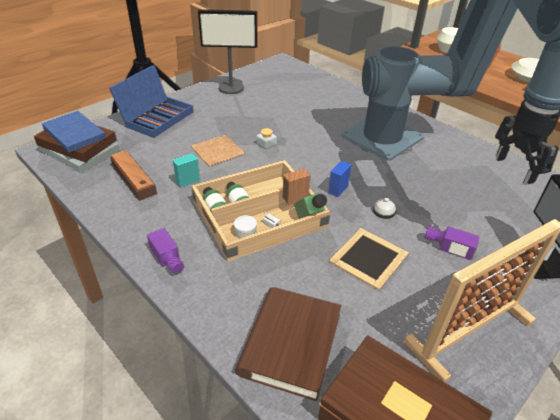

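View pics/top0.png

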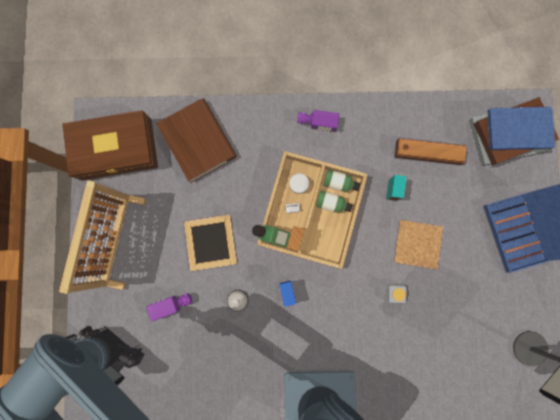

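View pics/wrist0.png

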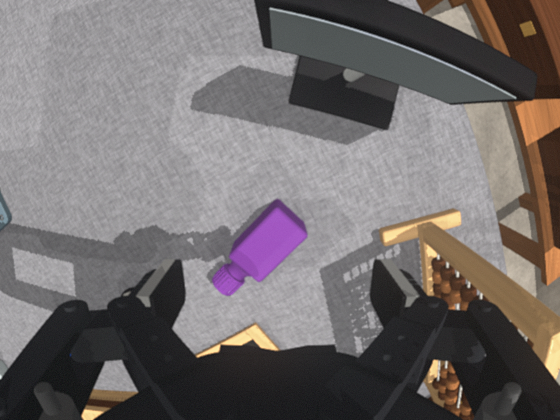

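The top view shows the bin around (312,210), the cork pad to its right at (418,245), the slate on the left and the block at about (298,238). I'll zoom in on the bin.

```bash
python3 - <<'E'
import cv2
t=cv2.imread("pics/top0.png");c=t[140:280,240:380];cv2.imwrite("pics/topz.png",cv2.resize(c,(588+112,588+112)[::1][:1]*1+(700,) if 0 else (588,588),interpolation=cv2.INTER_CUBIC))
t=cv2.imread("pics/scene0.png");c=t[130:260,180:340];cv2.imwrite("pics/scz.png",cv2.resize(c,(720,585),interpolation=cv2.INTER_CUBIC))
E
```

```text
(no output)
```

View pics/topz.png

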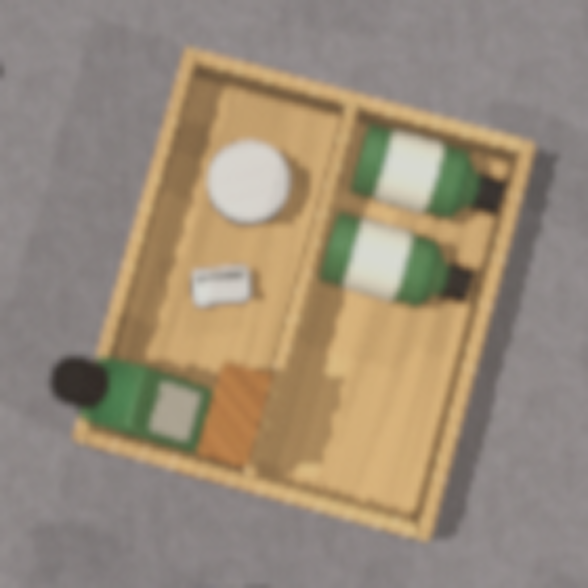

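View pics/scz.png

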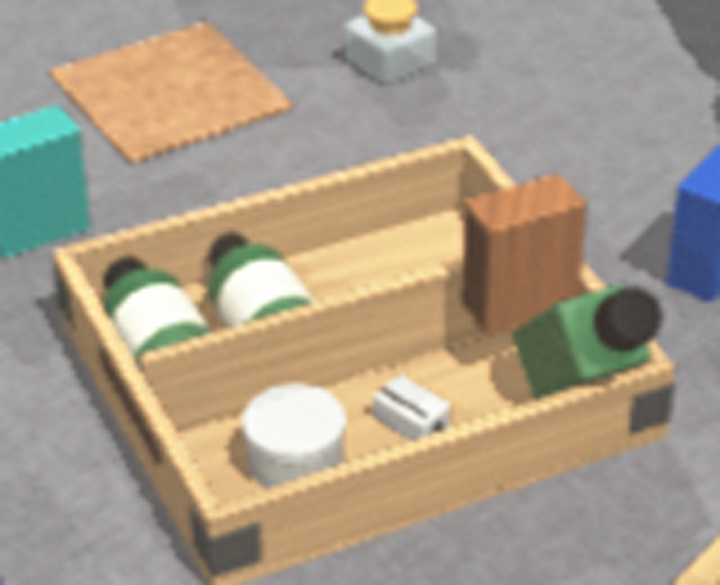

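```bash
cat > h.py <<'E'
import numpy as np,cv2
from scipy.optimize import least_squares
from scipy.spatial.transform import Rotation as R
TOP=dict(f=210/np.tan(np.radians(51.799721827948844/2)),cx=283.6657,cy=211.0472,rvec=np.array([2.1472992561102173,-2.1845757007587996,0.10223997750937672]),tvec=np.array([0.1057621925549701,0.5723055776937989,1.2584404639222773]))
SC=dict(f=210/np.tan(np.radians(49.106470913917306/2)),cx=278.18221,cy=203.71436,rvec=np.array([0.94998357797065,2.405003449725879,-1.0966604969636857]),tvec=np.array([0.35421774223319163,-0.231624608585132,1.5784004698669323]))
def proj(C,P):
    K=np.array([[C['f'],0,C['cx']],[0,C['f'],C['cy']],[0,0,1]])
    return cv2.projectPoints(np.atleast_2d(P).astype(float),C['rvec'],C['tvec'],K,None)[0][:,0]
def unproj(C,uv,z):
    M=R.from_rotvec(C['rvec']).as_matrix();o=-M.T@C['tvec']
    out=[]
    for u,v in np.atleast_2d(uv):
        d=M.T@np.array([(u-C['cx'])/C['f'],(v-C['cy'])/C['f'],1]);out.append(o+d*(z-o[2])/d[2])
    return np.array(out)
def topz(p):return np.array([240,140])+(np.atleast_2d(p)+.5)/4.2-.5
def scz(p):return np.array([180,130])+(np.atleast_2d(p)+.5)/4.5-.5
E
python3 - <<'E'
from h import *
c=np.array([[-.1275,.144,.056],[.1275,.144,.056],[.1275,-.144,.056],[-.1275,-.144,.056]])
uvt=topz([(187,48),(535,143),(430,540),(75,437)])
uvs=scz([(208,525),(57,252),(470,140),(672,372)])
print(unproj(TOP,uvt,.056)); print(unproj(SC,uvs,.056))
def W(p,P):
    a=p[2];ca,sa=np.cos(a),np.sin(a)
    P=np.atleast_2d(P);return np.c_[p[0]+ca*P[:,0]-sa*P[:,1],p[1]+sa*P[:,0]+ca*P[:,1],P[:,2]]
def r(p,wt=1,ws=1):return np.r_[wt*(proj(TOP,W(p,c))-uvt).ravel(),ws*(proj(SC,W(p,c))-uvs).ravel()]
for w in [(1,0),(0,1),(1,1)]:
    s=least_squares(r,[.5,0,-1.6],args=w);print(w,s.x,np.degrees(s.x[2]),np.round(r(s.x),1))
p=s.x
# block top centre (z .119) 
from itertools import product
print("block pred top",(proj(TOP,W(p,[[x,y,.119] for x,y in [(-.0416,-.135),(-.0076,-.135),(-.0076,-.071),(-.0416,-.071)]]))-[240,140])*4.2)
# corners of block top in top image
print("pad",unproj(TOP,[(400,221),(442,224),(439,267),(396,264)],.005))
E
```

```text
[[ 0.74967201  0.09132328  0.056     ]
 [ 0.67737993 -0.15088359  0.056     ]
 [ 0.40330454 -0.06915096  0.056     ]
 [ 0.4777544   0.17314662  0.056     ]]
[[ 0.75447441  0.09562147  0.056     ]
 [ 0.67725414 -0.14640095  0.056     ]
 [ 0.40763056 -0.06310252  0.056     ]
 [ 0.48209892  0.17934856  0.056     ]]
(1, 0) [ 0.5771003   0.01110025 -1.86322597] -106.75498432558337 [-0.1 -0.7  0.5 -0.3  0.1  0.3 -0.5  0.6 -0.1 -1.4 -1.6 -0.9 -0.3 -1.6
  0.2 -1.9]
(0, 1) [ 0.57984817  0.01599481 -1.87058501] -107.17662617135092 [-1.4 -1.8 -0.9 -0.8 -2.1 -0.4 -2.5 -0.7 -0.3  0.  -1.2  0.1  0.7 -0.4
  0.8 -0.2]
(1, 1) [ 0.5778894   0.01293239 -1.86638103] -106.9357560367386 [-0.6 -1.   0.  -0.4 -0.7  0.1 -1.3  0.2 -0.1 -0.9 -1.4 -0.6  0.2 -1.2
  0.5 -1.3]
block pred top [[191.10003653 456.67093424]
 [241.16473741 471.0462388 ]
 [267.702191   376.87762743]
 [217.86599216 362.67063813]]
pad [[ 0.5401186  -0.25486247  0.005     ]
 [ 0.52884497 -0.38087982  0.005     ]
 [ 0.40039586 -0.36503118  0.005     ]
 [ 0.41142022 -0.23725475  0.005     ]]
```

Request:
send_rows --gripper '[0.2, 0.2, 0.2, 0.2, 0.2, 0.2, 0.2, 0.2, 0.2, 0.2]' --pt "-27 40 0" --pt "-27 40 0" --pt "-27 40 0" --pt "-27 40 0" --pt "-27 40 0" --pt "-27 40 0" --pt "-27 40 0" --pt "-27 40 0" --pt "-27 40 0" --pt "-27 40 0" --turn '[0, 0, 0, 0, 0, 0, 0, 0, 0, 0]'

```text
clock: 1.15
position: [0.4879, 0.061, 0.242]
eef_rot: [-179.9, 0.1, 64.0]
ft_force: [0.9, 0.4, -0.5]
gripper_width: 0.051
```

Request:
send_rows --gripper '[0.2, 0.2]' --pt "0 0 0" --pt "0 0 0" --turn '[-5, -4]'

```text
clock: 1.35
position: [0.4909, 0.0539, 0.2412]
eef_rot: [-179.9, 0.1, 72.7]
ft_force: [1.0, 0.4, -0.4]
gripper_width: 0.0512
```

```bash
cat >> h.py <<'E'
HE=np.array([[0.9999993364492813,-0.0007788463542412667,-0.0008488223321795731,0.00043505192849269125],[0.0009727572750390037,0.9656070923503306,0.2600038402524512,-0.06471338997371864],[0.0006171258210285808,-0.26000449342481524,0.9656072092495086,-0.1279427696518596],[0,0,0,1]])
FW=210/np.tan(np.radians(65.70646984690485/2));WC=np.array([277.31008,211.93016])
def Tool(s):
    T=np.eye(4);T[:3,:3]=R.from_euler('xyz',s['eef_rot'],degrees=True).as_matrix();T[:3,3]=s['position'];return T
def wproj(T,P):
    M=np.linalg.inv(T@HE);p=np.atleast_2d(P)@M[:3,:3].T+M[:3,3]
    r=np.hypot(p[:,0],p[:,1]);th=np.arctan2(r,p[:,2]);return WC+p[:,:2]/r[:,None]*(FW*th)[:,None]
def wunproj(T,uv,z):
    M=T@HE;out=[]
    for q in np.atleast_2d(uv)-WC:
        r=np.hypot(*q);th=r/FW;d=M[:3,:3]@np.r_[q/r*np.sin(th),np.cos(th)];o=M[:3,3];out.append(o+d*(z-o[2])/d[2])
    return np.array(out)
def binW(p,P):
    ca,sa=np.cos(p[2]),np.sin(p[2]);P=np.atleast_2d(P).astype(float)
    return np.c_[p[0]+ca*P[:,0]-sa*P[:,1],p[1]+sa*P[:,0]+ca*P[:,1],P[:,2]]
def toBin(p,P):
    ca,sa=np.cos(p[2]),np.sin(p[2]);q=np.atleast_2d(P)-[p[0],p[1],0]
    return np.c_[ca*q[:,0]+sa*q[:,1],-sa*q[:,0]+ca*q[:,1],q[:,2]]
def wshot(name):
    from station import read_state,snapshot
    s=read_state();d=snapshot("wrist");f=d["frame"][:,:,::-1]
    cv2.imwrite(f"pics/{name}.png",cv2.resize(f,(784,588),interpolation=cv2.INTER_CUBIC))
    np.save(f"{name}.npy",Tool(s));print(np.round(s['position'],4),np.round(s['eef_rot'],2),s['clock'],s['gripper_width'])
def wz(p):return (np.atleast_2d(p)+.5)/1.4-.5
E
python3 -c "
from h import *
wshot('w1')"
```

```text
[0.4909 0.0539 0.2412] [-1.7988e+02  1.3000e-01  7.2730e+01] 1.35 0.05118560987493642
```

View pics/w1.png

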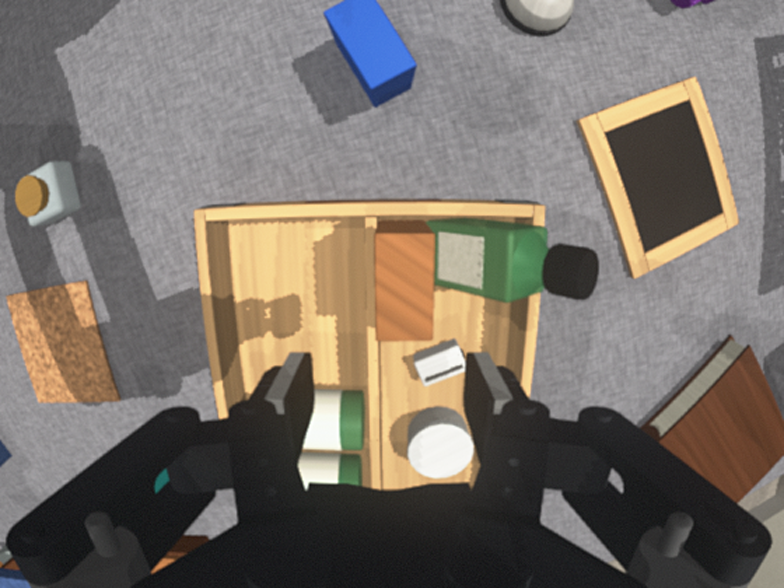

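```bash
python3 - <<'E'
from h import *
T=np.load('w1.npy')
nr,nl=wunproj(T,wz([(195,212),(545,205)]),.056);print(nr,nl,np.linalg.norm(nr-nl),np.degrees(np.arctan2(*(nr-nl)[[1,0]])))
b=wunproj(T,wz([(376,221),(434,220),(433,340),(376,339)]),.119);print(b,[np.linalg.norm(b[i]-b[i-1]) for i in range(4)])
uvt=topz([(187,48),(535,143),(430,540),(75,437)]);uvs=scz([(208,525),(57,252),(470,140),(672,372)])
c=np.array([[-.1275,.144,.056],[.1275,.144,.056],[.1275,-.144,.056],[-.1275,-.144,.056]])
uvw=wz([(195,212),(545,205)])
def r(p):return np.r_[.3*(proj(TOP,binW(p,c))-uvt).ravel(),.3*(proj(SC,binW(p,c))-uvs).ravel(),(wproj(T,binW(p,c[2:]))-uvw).ravel()]
s=least_squares(r,[.577,.013,-1.866]);p=s.x;print(p,np.degrees(p[2]),np.round(r(p)[-4:],2))
np.save('bin.npy',p)
print("block in bin mm",np.round(toBin(p,b)*1e3,1))
img=cv2.imread('pics/w1.png')
def dr(P,col):
    q=(wproj(T,binW(p,P))*1.4).astype(int);cv2.polylines(img,[q],True,col,1)
dr(c,(0,0,255));dr([[-.0076,-.135,.068],[.0004,-.135,.068],[.0004,.135,.068],[-.0076,.135,.068]],(255,0,0))
dr([[-.0416,-.135,.119],[-.0076,-.135,.119],[-.0076,-.071,.119],[-.0416,-.071,.119]],(255,255,0))
cap=np.array([[-.1296,-.111,.1064]]);q=(wproj(T,binW(p,cap))*1.4).astype(int)[0];cv2.circle(img,tuple(int(i) for i in q),4,(0,255,255),-1)
cv2.imwrite('pics/w1o.png',img)
E
```

```text
[ 0.40599788 -0.06772466  0.056     ] [0.47768542 0.17447532 0.056     ] 0.25258648691564506 -106.48795911508344
[[0.44991612 0.05951222 0.119     ]
 [0.45876827 0.09021604 0.119     ]
 [0.52596647 0.07036361 0.119     ]
 [0.51536412 0.03862942 0.119     ]] [np.float64(0.06869885684141908), np.float64(0.03195442252662507), np.float64(0.07006937877844599), np.float64(0.03345845936365378)]
[ 0.57978212  0.0123834  -1.85914086] -106.52092494202361 [-1.12 -0.08  1.05  0.01]
block in bin mm [[  -8.3 -137.9  119. ]
 [ -40.2 -138.2  119. ]
 [ -40.3  -68.1  119. ]
 [  -6.8  -69.2  119. ]]
```

View pics/w1o.png

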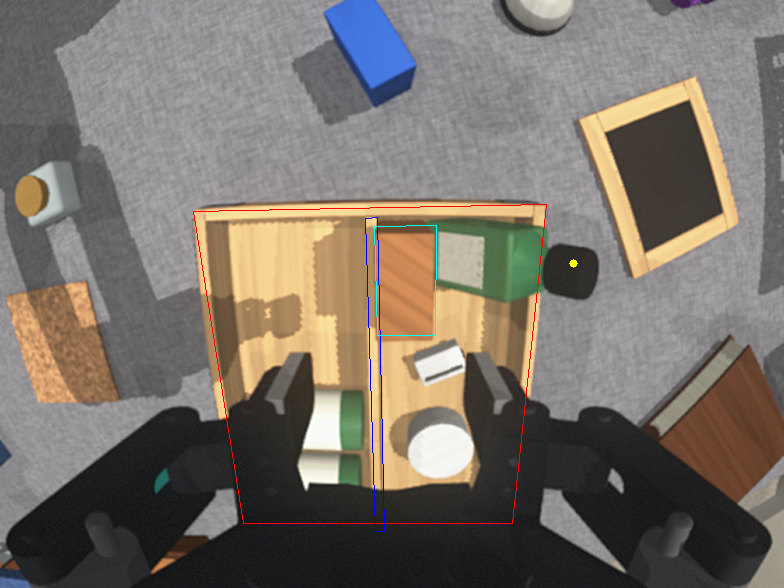

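```bash
cat >> h.py <<'E'
def goto(xyz_bin,yawdeg=None):
    "deltas in tool axes, mm, from present pose to bin-frame TCP target"
    from station import read_state
    s=read_state();p=np.load('bin.npy');w=binW(p,[xyz_bin])[0];T=Tool(s)
    d=T[:3,:3].T@(w-T[:3,3])*1e3
    print('world',np.round(w,4),'delta tool mm',np.round(d,1),'turn',None if yawdeg is None else round(s['eef_rot'][2]-yawdeg,2),'bin now',np.round(toBin(p,[s['position']])*1e3,1),'yaw',round(s['eef_rot'][2],2),'F',np.round(s['ft_force'],1),'t',s['clock'],'g',round(s['gripper_width'],4))
E
python3 -c "
from h import *
goto([-.0242,-.101,.092],73.4)"
```

```text
world [0.4898 0.0643 0.092 ] delta tool mm [ 10.1  -4.1 149.2] turn -0.47 bin now [[-14.5 -96.8 241.2]] yaw 72.93 F [ 0.6 -0.3 -0.6] t 1.4 g 0.0514
```

Request:
send_rows --gripper '[0.2, 0.2, 0.2]' --pt "10 -4 10" --pt "0 0 40" --pt "0 0 30" --turn '[-0.5, 0, 0]'

```text
clock: 1.7
position: [0.4928, 0.0662, 0.162]
eef_rot: [179.5, -0.0, 73.2]
ft_force: [-0.2, 1.8, -0.2]
gripper_width: 0.0514
```

```bash
python3 -c "
from h import *
goto([-.0242,-.101,.092],73.4)
wshot('w2')"
```

```text
world [0.4898 0.0643 0.092 ] delta tool mm [-2.6 -2.8 70. ] turn -0.2 bin now [[-26.8 -98.7 162. ]] yaw 73.2 F [-0.2  1.8 -0.2] t 1.7 g 0.0514
[0.4928 0.0662 0.162 ] [179.55  -0.    73.2 ] 1.7 0.0513695399238592
```

View pics/w2.png

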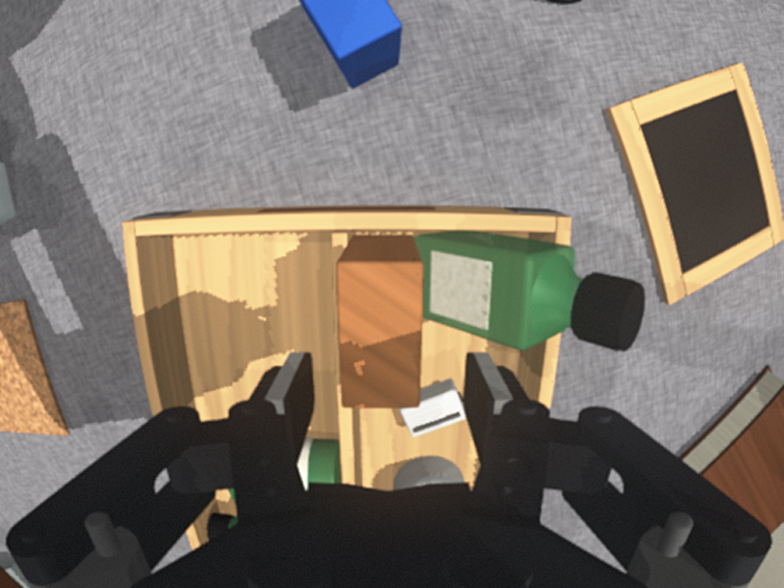

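```bash
python3 - <<'E'
from h import *
T=np.load('w2.npy');p=np.load('bin.npy')
b=wunproj(T,wz([(338,262),(421,262),(420,407),(341,407)]),.119);bb=toBin(p,b)*1e3;print(np.round(bb,1),bb.mean(0))
print('cap-ish',toBin(p,wunproj(T,wz([(607,311)]),.117))*1e3)
nr,nl=wunproj(T,wz([(124,223),(571,215)]),.056);print(np.linalg.norm(nr-nl),np.degrees(np.arctan2(*(nr-nl)[[1,0]])),toBin(p,[nr,nl])*1e3)
E
```

```text
[[  -8.  -131.1  119. ]
 [ -39.7 -130.9  119. ]
 [ -40.4  -68.3  119. ]
 [  -6.6  -68.4  119. ]] [-23.67210963 -99.66912073 119.        ]
cap-ish [[-121.24052826 -109.71232699  117.        ]]
0.2515498941409703 -106.48878675106597 [[ 125.57383902 -144.83189947   56.        ]
 [-125.97601555 -144.97299814   56.        ]]
```

Request:
send_rows --gripper '[0.2, 0.2, 0.2]' --pt "-3 -1 30" --pt "0 0 30" --pt "0 0 10" --turn '[0, 0, 0]'

```text
clock: 2.05
position: [0.4871, 0.0674, 0.0858]
eef_rot: [-180.0, 0.0, 73.2]
ft_force: [-0.4, -1.3, -0.7]
gripper_width: 0.051
```

```bash
python3 -c "
from h import *
goto([-.024,-.100,.092],73.4)
"
```

```text
world [0.4907 0.0638 0.092 ] delta tool mm [-2.4  4.5 -6.2] turn -0.17 bin now [[ -26.4 -104.5   85.8]] yaw 73.23 F [-0.4 -1.3 -0.7] t 2.05 g 0.051
```

Request:
send_rows --gripper '[0.2, 0.2]' --pt "-2 4 -6" --pt "0 0 0" --turn '[0, 0]'

```text
clock: 2.25
position: [0.4898, 0.0656, 0.0921]
eef_rot: [-179.8, 0.1, 73.3]
ft_force: [0.4, -0.2, 0.9]
gripper_width: 0.0513
```

```bash
python3 -c "
from h import *
goto([-.024,-.100,.092],73.4)
"
```

```text
world [0.4907 0.0638 0.092 ] delta tool mm [-1.4  1.4  0.1] turn -0.12 bin now [[ -25.4 -101.4   92.1]] yaw 73.28 F [ 0.4 -0.2  0.9] t 2.25 g 0.0513
```

Request:
send_rows --gripper '[0.2, -1, -1, -1, -1, -1]' --pt "-1 1 0" --pt "0 0 0" --pt "0 0 0" --pt "0 0 0" --pt "0 0 0" --pt "0 0 0" --turn '[0, 0, 0, 0, 0, 0]'

```text
clock: 2.85
position: [0.4935, 0.0641, 0.0969]
eef_rot: [179.7, -0.0, 73.2]
ft_force: [-0.1, -0.6, -0.1]
gripper_width: 0.0333
```

Request:
send_rows --gripper '[-1, -1, -1, -1]' --pt "0 0 -10" --pt "0 0 -30" --pt "0 0 -40" --pt "0 0 -25" --turn '[0, 0, 0, 0]'

```text
clock: 3.25
position: [0.4896, 0.0647, 0.2023]
eef_rot: [-179.7, 0.0, 73.2]
ft_force: [0.7, -0.8, -1.2]
gripper_width: 0.0335
```

```bash
python3 -c "
from h import *
goto([.055,-.080,.22],73.4)
wshot('w3')
from station import snapshot
d=snapshot('scene');cv2.imwrite('pics/s3.png',cv2.resize(d['frame'][110:260,160:360,::-1],(800,600)))
"
```

```text
world [ 0.4874 -0.0176  0.22  ] delta tool mm [-79.4  21.6 -17.7] turn -0.18 bin now [[ -24.5 -101.3  202.3]] yaw 73.22 F [ 0.7 -0.8 -1.2] t 3.25 g 0.0335
[0.4896 0.0647 0.2023] [-1.7967e+02  4.0000e-02  7.3220e+01] 3.25 0.03352810144680155
```

View pics/w3.png

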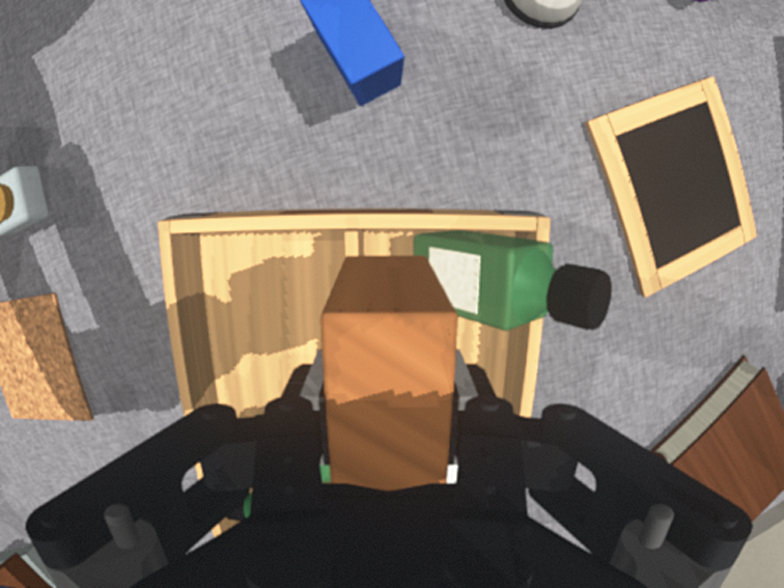

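View pics/s3.png

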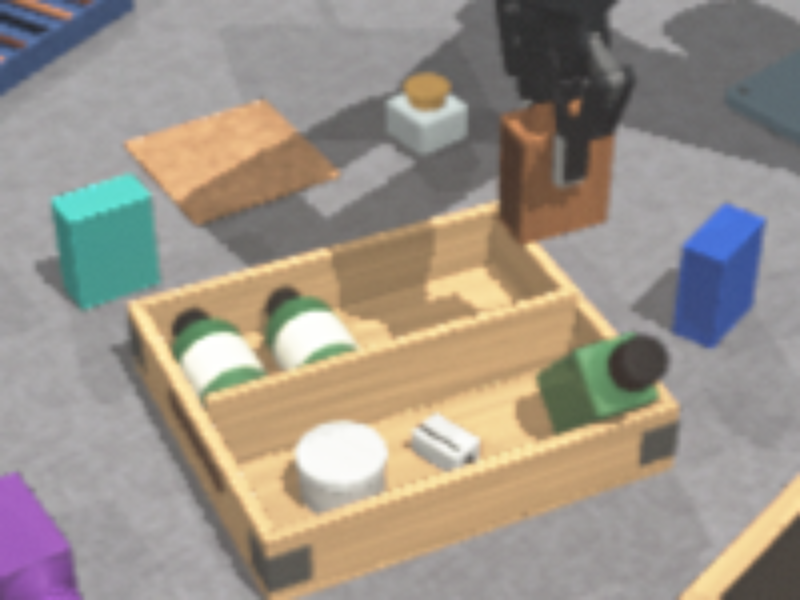

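```bash
python3 - <<'E'
from h import *
T=np.load('w3.npy');p=np.load('bin.npy')
M=T@HE
# block pose in tool frame: near face at tool y=y0, centre x0, top z=zt ; fit with 4 corner pixels
uv=wz([(323,312),(456,312),(347,256),(425,256)])
def f(q):
    x0,y0,zb,t,rl=q
    P=np.array([[-.017,0,-.08],[.017,0,-.08],[-.017,0,0],[.017,0,0]])
    Rt=R.from_euler('xyz',[rl,0,t]).as_matrix()
    return (wproj(T,(P@Rt.T+[x0,y0,zb])@T[:3,:3].T+T[:3,3])-uv).ravel()
s=least_squares(f,[0,-.032,.05,0,0]);print(s.x,np.degrees(s.x[3:]),np.round(f(s.x),2))
# round bottles from top image: ends at height .032
q=toBin(p,unproj(TOP,topz([(368,155),(468,188),(335,245),(437,280),(490,190),(460,282)]),.032))*1e3;print(np.round(q,1))
E
```

```text
[ 0.00023975 -0.03132983  0.06311561 -0.00012038  0.00666966] [-0.00689703  0.38214337] [-0.79  0.03 -1.23 -0.05  1.05  0.04  2.28 -0.02]
[[ 19.5 105.5  32. ]
 [ 94.1 101.5  32. ]
 [ 13.7  36.7  32. ]
 [ 89.7  31.9  32. ]
 [109.5 104.2  32. ]
 [105.7  34.9  32. ]]
```

Request:
send_rows --gripper '[-1, -1, -1, -1, -1, -1, -1]' --pt "-35 10 0" --pt "-35 10 0" --pt "-8 5 20" --pt "0 0 40" --pt "0 0 30" --pt "0 0 15" --pt "0 0 0" --turn '[0, 0, 0, 0, 0, 0, 0]'

```text
clock: 4.05
position: [0.4919, -0.0199, 0.095]
eef_rot: [179.9, -0.1, 73.3]
ft_force: [-0.9, -0.4, -1.7]
gripper_width: 0.0337
```

```bash
python3 -c "
from h import *
goto([.054,-.075,.08],73.5)
wshot('w4')
"
```

```text
world [ 0.4925 -0.0181  0.08  ] delta tool mm [ 1.9  0.  15. ] turn -0.22 bin now [[ 55.9 -75.1  95. ]] yaw 73.28 F [-0.9 -0.4 -1.7] t 4.05 g 0.0337
[ 0.4919 -0.0199  0.095 ] [ 1.7993e+02 -5.0000e-02  7.3280e+01] 4.05 0.03368133170651355
```

View pics/w4.png

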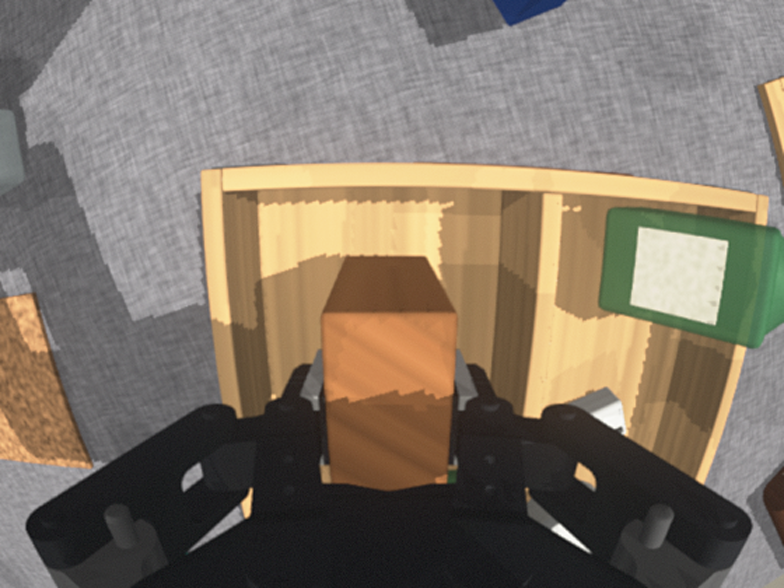

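Request:
send_rows --gripper '[-1, -1, -1]' --pt "1 0 14" --pt "0 0 6" --pt "0 0 0" --turn '[0, 0, 0]'

```text
clock: 4.4
position: [0.4944, -0.0192, 0.0777]
eef_rot: [179.7, -0.1, 73.3]
ft_force: [0.1, -1.1, -0.9]
gripper_width: 0.0331
```

Request:
send_rows --gripper '[-1, -1]' --pt "0 0 3" --pt "0 0 0" --turn '[0, 0]'

```text
clock: 4.6
position: [0.4955, -0.0193, 0.0762]
eef_rot: [179.5, -0.1, 73.3]
ft_force: [0.1, 0.1, -1.5]
gripper_width: 0.0335
```

Request:
send_rows --gripper '[-1, -1]' --pt "0 -2 5" --pt "0 0 0" --turn '[-0.2, 0]'

```text
clock: 4.8
position: [0.4941, -0.0189, 0.0718]
eef_rot: [179.4, -0.1, 73.6]
ft_force: [-0.4, 0.4, -1.3]
gripper_width: 0.0336
```

```bash
python3 -c "
from h import *
goto([.054,-.025,.071],73.5)
"
```

```text
world [ 0.5405 -0.0323  0.071 ] delta tool mm [ 0.2 48.2  1.3] turn 0.06 bin now [[ 54.3 -73.2  71.8]] yaw 73.56 F [-0.4  0.4 -1.3] t 4.8 g 0.0336
```

Request:
send_rows --gripper '[-1, -1, -1, -1, -1, -1, -1, -1]' --pt "0 15 0" --pt "0 15 0" --pt "0 8 0" --pt "0 4 0" --pt "0 4 0" --pt "0 4 0" --pt "0 4 0" --pt "0 4 0" --turn '[0, 0, 0, 0, 0, 0, 0, 0]'

```text
clock: 5.6
position: [0.5495, -0.035, 0.0723]
eef_rot: [179.6, -0.1, 73.6]
ft_force: [-0.3, 0.4, -0.7]
gripper_width: 0.033
```

```bash
python3 -c "
from h import *
goto([.054,-.002,.071],73.5)
from station import snapshot
d=snapshot('scene');cv2.imwrite('pics/s5.png',cv2.resize(d['frame'][110:260,160:360,::-1],(800,600)))
d=snapshot('top');cv2.imwrite('pics/t5.png',cv2.resize(d['frame'][140:280,240:380,::-1],(588,588)))
"
```

```text
world [ 0.5625 -0.0388  0.071 ] delta tool mm [-0.  13.6  1.4] turn 0.1 bin now [[ 54.  -15.6  72.3]] yaw 73.6 F [-0.3  0.4 -0.7] t 5.6 g 0.033
```

View pics/s5.png

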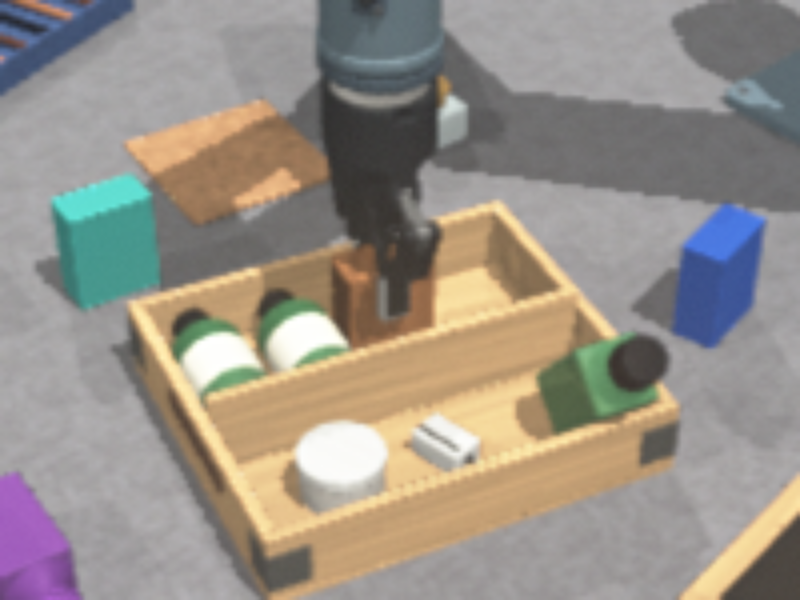

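View pics/t5.png

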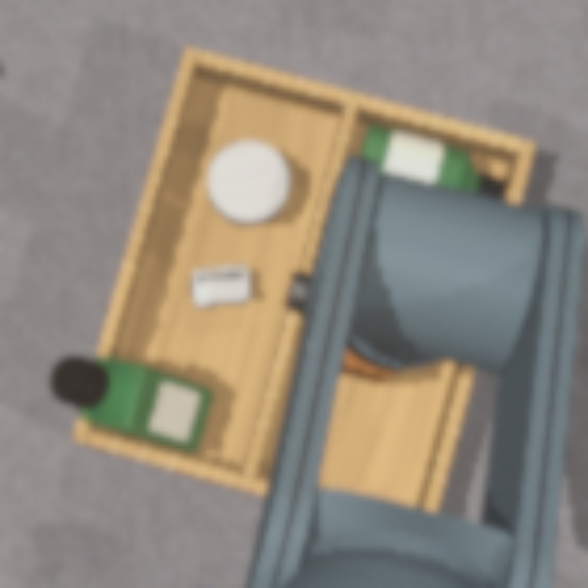

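Request:
send_rows --gripper '[-1, -1, -1, -1]' --pt "0 3 0" --pt "0 3 0" --pt "0 2 0" --pt "0 2 0" --turn '[0, 0, 0, 0]'

```text
clock: 6.1
position: [0.5595, -0.0379, 0.0723]
eef_rot: [179.6, -0.1, 73.6]
ft_force: [-0.4, 0.2, -1.0]
gripper_width: 0.0333
```

```bash
python3 -c "
from h import *
goto([.054,-.002,.071],73.5)
"
```

```text
world [ 0.5625 -0.0388  0.071 ] delta tool mm [-0.   3.2  1.4] turn 0.1 bin now [[54.  -5.2 72.3]] yaw 73.6 F [-0.4  0.2 -1. ] t 6.1 g 0.0333
```

Request:
send_rows --gripper '[-1, -1, -1]' --pt "0 2 0" --pt "0 1 0" --pt "0 1 0" --turn '[0, 0, 0]'

```text
clock: 6.4
position: [0.5631, -0.0389, 0.0722]
eef_rot: [179.7, -0.1, 73.6]
ft_force: [-3.5, 1.0, 0.8]
gripper_width: 0.0335
```

```bash
python3 -c "
from h import *
goto([.054,-.002,.071],73.5)
from station import snapshot
d=snapshot('scene');cv2.imwrite('pics/s6.png',cv2.resize(d['frame'][150:240,180:300,::-1],(800,600),interpolation=cv2.INTER_CUBIC))
"
```

```text
world [ 0.5625 -0.0388  0.071 ] delta tool mm [-0.1 -0.6  1.2] turn 0.1 bin now [[53.9 -1.4 72.2]] yaw 73.6 F [-3.5  1.   0.8] t 6.4 g 0.0335
```

View pics/s6.png

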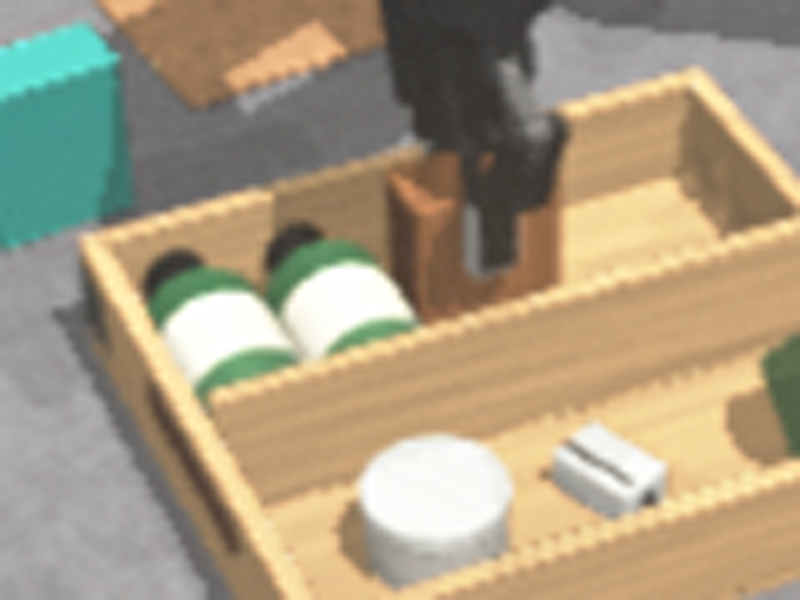

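Request:
send_rows --gripper '[-1, -1, -1]' --pt "0 0 3" --pt "0 0.5 2" --pt "0 0.5 1" --turn '[0, 0, 0]'

```text
clock: 6.75
position: [0.5631, -0.0388, 0.0656]
eef_rot: [179.8, -0.1, 73.6]
ft_force: [-3.4, 1.1, 1.1]
gripper_width: 0.0331
```

Request:
send_rows --gripper '[-1, -1]' --pt "0 0.5 2" --pt "0 0.5 1" --turn '[0, 0]'

```text
clock: 6.95
position: [0.5632, -0.0388, 0.0627]
eef_rot: [179.9, -0.1, 73.6]
ft_force: [-8.5, 1.6, 14.6]
gripper_width: 0.0332
```

Request:
send_rows --gripper '[-1, 0.15, 0.15, 0.15, 0.15]' --pt "0 0 0" --pt "0 0 0" --pt "0 0 0" --pt "0 0 0" --pt "0 0 0" --turn '[0, 0, 0, 0, 0]'

```text
clock: 7.45
position: [0.566, -0.0398, 0.0635]
eef_rot: [179.6, -0.1, 73.6]
ft_force: [-0.6, 0.3, -0.0]
gripper_width: 0.0491
```

Released. I'll rise straight up, then look.

Request:
send_rows --gripper '[0.15, 0.15, 0.15, 0.15, 0.15]' --pt "0 0 -15" --pt "0 0 -30" --pt "0 0 -45" --pt "0 0 -45" --pt "0 -40 -25" --turn '[0, 0, 0, 0, 0]'

```text
clock: 7.95
position: [0.5275, -0.0295, 0.2238]
eef_rot: [179.9, -0.0, 73.5]
ft_force: [0.0, 0.2, -0.2]
gripper_width: 0.049
```

```bash
python3 -c "
from h import *
goto([-.1296,-.111,.19],-16.5)
wshot('w7')
from station import snapshot
d=snapshot('scene');cv2.imwrite('pics/s7.png',cv2.resize(d['frame'][150:240,180:300,::-1],(800,600),interpolation=cv2.INTER_CUBIC))
"
```

```text
world [0.5102 0.1682 0.19  ] delta tool mm [184.6 -72.7  33.8] turn 90.03 bin now [[ 55.  -38.2 223.8]] yaw 73.53 F [ 0.   0.2 -0.2] t 7.95 g 0.049
[ 0.5275 -0.0295  0.2238] [ 1.7993e+02 -4.0000e-02  7.3530e+01] 7.95 0.048988119281615825
```

View pics/w7.png

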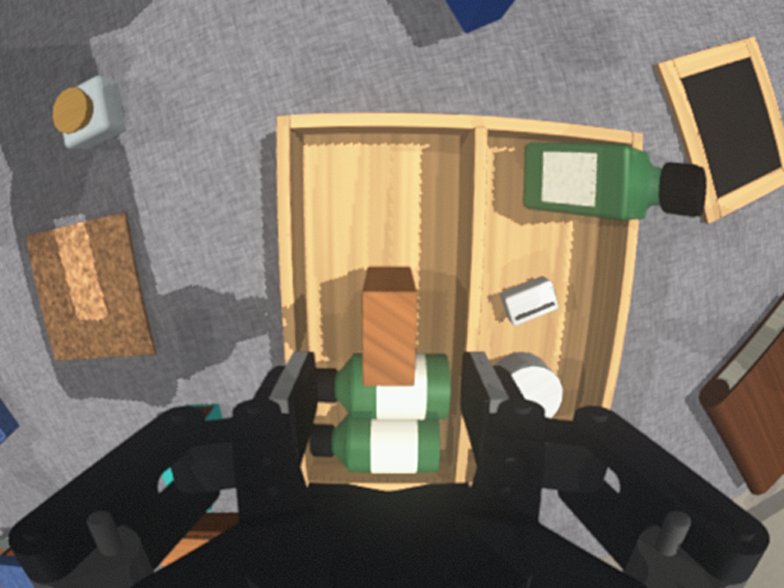

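View pics/s7.png

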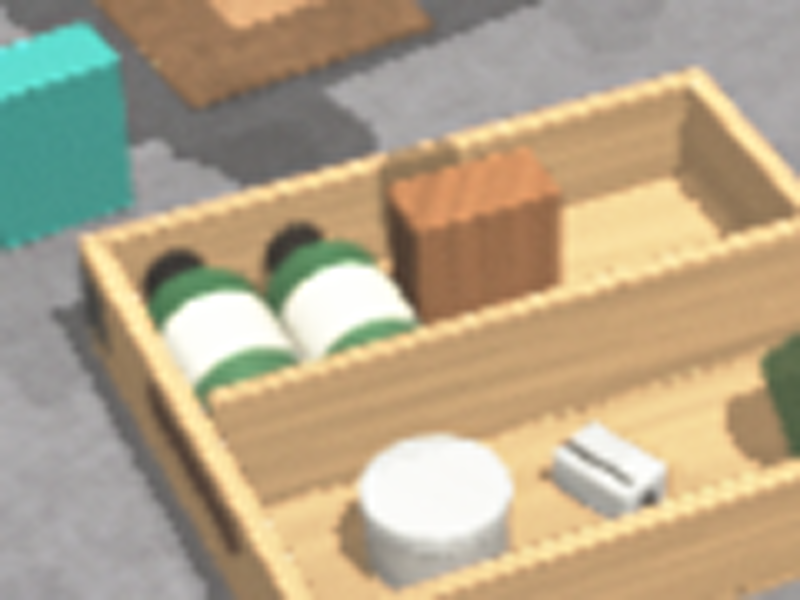

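Request:
send_rows --gripper '[0.3, 0.3, 0.3, 0.3, 0.3, 0.3, 0.3, 0.3, 0.3, 0.3]' --pt "44 -18 0" --pt "44 -18 0" --pt "44 -18 0" --pt "44 -18 0" --pt "0 0 0" --pt "0 0 0" --pt "0 0 0" --pt "0 0 0" --pt "0 0 0" --pt "0 0 0" --turn '[0, 0, 0, 0, 8.5, 8.5, 8.5, 8.5, 8.5, 8.5]'

```text
clock: 9.05
position: [0.5043, 0.1698, 0.2183]
eef_rot: [-180.0, 0.0, 21.4]
ft_force: [-0.8, -0.1, 0.2]
gripper_width: 0.0554
```

Request:
send_rows --gripper '[0.3, 0.3, 0.3, 0.3, 0.3]' --pt "0 0 0" --pt "0 0 0" --pt "0 0 0" --pt "0 0 0" --pt "0 0 0" --turn '[8.5, 8.5, 8.5, 8.5, 5]'

```text
clock: 9.55
position: [0.505, 0.1698, 0.213]
eef_rot: [179.9, 0.3, -18.3]
ft_force: [-0.2, 0.5, -0.0]
gripper_width: 0.0555
```

```bash
python3 -c "
from h import *
goto([-.1296,-.111,.19],-16.5)
wshot('w8')
"
```

```text
world [0.5102 0.1682 0.19  ] delta tool mm [ 5.6 -0.2 23. ] turn -1.83 bin now [[-129.6 -116.4  213. ]] yaw -18.33 F [-0.2  0.5 -0. ] t 9.55 g 0.0555
[0.505  0.1698 0.213 ] [179.88   0.29 -18.33] 9.55 0.055508443536675674
```

View pics/w8.png

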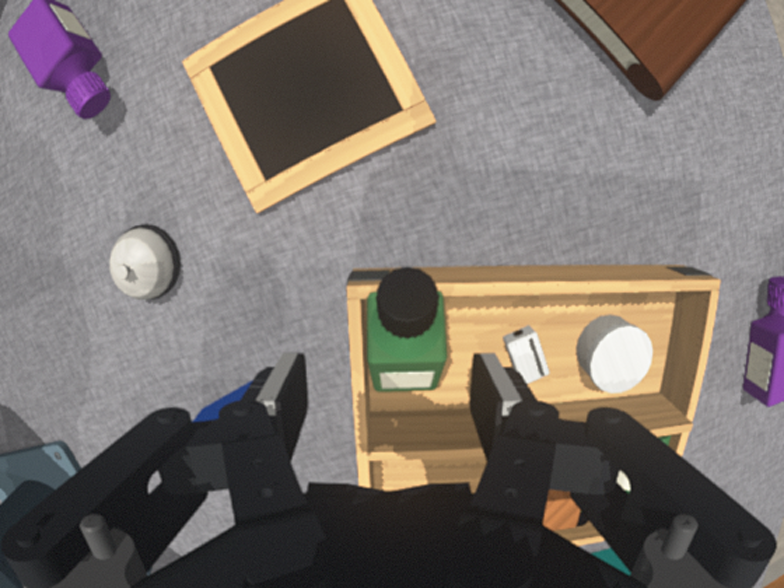

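```bash
cat >> h.py <<'E'
def bottle(y,base=(-.0582,.0214),th=40,n=24):
    a=np.radians(th);ax=np.array([-np.sin(a),0,np.cos(a)]);xx=np.array([np.cos(a),0,np.sin(a)]);yy=np.array([0,1,0.])
    b=np.array([base[0],y,base[1]]);C=[]
    for h in (.098,.124):
        C.append([b+ax*h+.016*(np.cos(t)*xx+np.sin(t)*yy) for t in np.linspace(0,2*np.pi,n)])
    for h in (0,.08):
        C.append([b+ax*h+.024*(i*xx+j*yy) for i,j in [(-1,-1),(1,-1),(1,1),(-1,1)]])
    return [np.array(c) for c in C]
E
python3 - <<'E'
from h import *
T=np.load('w8.npy');p=np.load('bin.npy')
img=cv2.imread('pics/w8.png')
for y,col in [(-.111,(0,0,255)),(-.107,(255,255,0))]:
    for c in bottle(y):
        cv2.polylines(img,[(wproj(T,binW(p,c))*1.4).astype(int)],True,col,1)
c=np.array([[-.1275,.144,.056],[.1275,.144,.056],[.1275,-.144,.056],[-.1275,-.144,.056]])
cv2.polylines(img,[(wproj(T,binW(p,c))*1.4).astype(int)],True,(255,0,0),1)
cv2.imwrite('pics/w8o.png',cv2.resize(img[230:470,300:560],(780,720)[:1]+(600,) if 0 else (650,600)))
E
```

```text
(no output)
```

View pics/w8o.png

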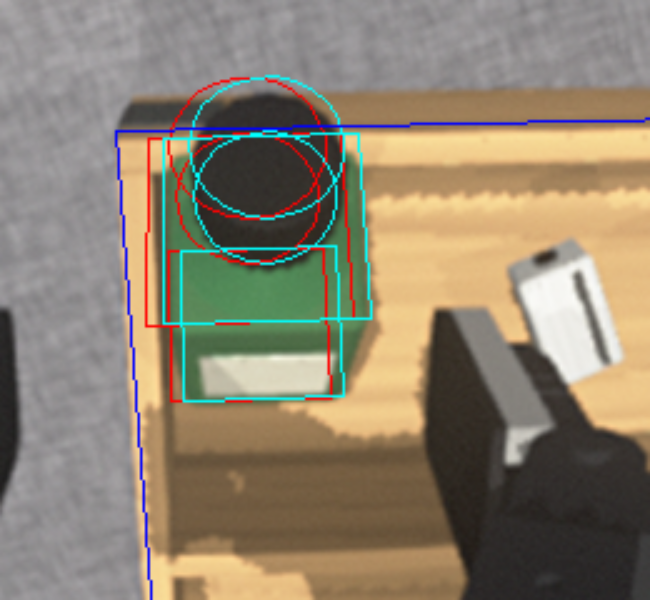

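Request:
send_rows --gripper '[0.3, 0.3, 0.3, 0.3, 0.3]' --pt "10 2 0" --pt "0 0 35" --pt "0 0 25" --pt "0 0 0" --pt "0 0 0" --turn '[-1.8, 0, 0, 0, 0]'

```text
clock: 10.1
position: [0.5154, 0.1645, 0.1493]
eef_rot: [179.9, 0.3, -16.2]
ft_force: [0.9, -0.1, 0.1]
gripper_width: 0.0554
```

```bash
python3 -c "
from h import *
goto([-.128,-.106,.102],-16.5)
wshot('w9')
"
```

```text
world [0.5146 0.1652 0.102 ] delta tool mm [-0.7 -0.6 47.3] turn 0.33 bin now [[-127.5 -105.   149.3]] yaw -16.17 F [ 0.9 -0.1  0.1] t 10.1 g 0.0554
[0.5154 0.1645 0.1493] [179.9    0.29 -16.17] 10.1 0.05544112818657794
```

View pics/w9.png

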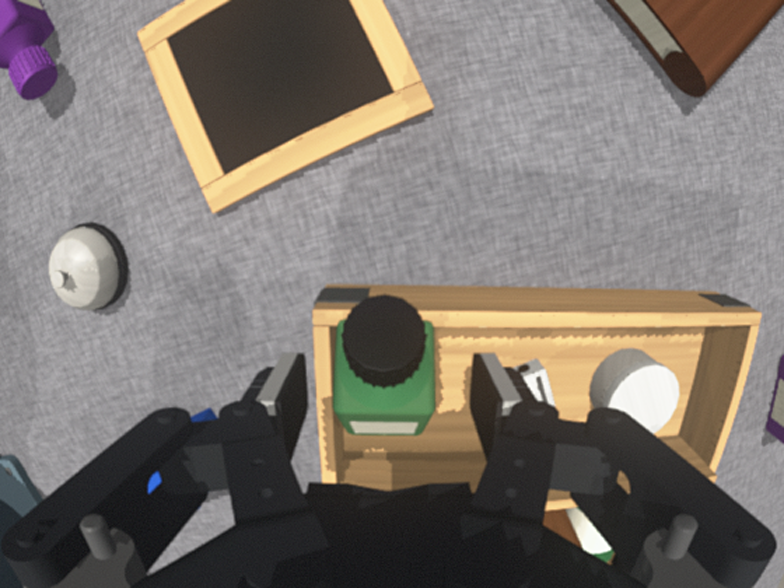

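Request:
send_rows --gripper '[0.3, 0.3, 0.3, 0.3, 0.3]' --pt "-1 -1 20" --pt "0 0 15" --pt "0 0 7" --pt "0 0 0" --pt "0 0 0" --turn '[0, 0, 0, 0, 0]'

```text
clock: 10.65
position: [0.519, 0.1665, 0.1125]
eef_rot: [-179.9, -0.3, -16.0]
ft_force: [-0.0, 0.9, -0.6]
gripper_width: 0.0556
```

```bash
python3 -c "
from h import *
goto([-.128,-.106,.102],-16.5)
wshot('w10')
T=np.load('w10.npy');p=np.load('bin.npy')
img=cv2.imread('pics/w10.png')
for c in bottle(-.106):
        cv2.polylines(img,[(wproj(T,binW(p,c))*1.4).astype(int)],True,(0,0,255),1)
cv2.imwrite('pics/w10o.png',img)
"
```

```text
world [0.5146 0.1652 0.102 ] delta tool mm [-4.   2.4 10.5] turn 0.47 bin now [[-130.4 -102.1  112.5]] yaw -16.03 F [-0.   0.9 -0.6] t 10.65 g 0.0556
[0.519  0.1665 0.1125] [-179.87   -0.29  -16.03] 10.65 0.055611082619598705
```

View pics/w10o.png

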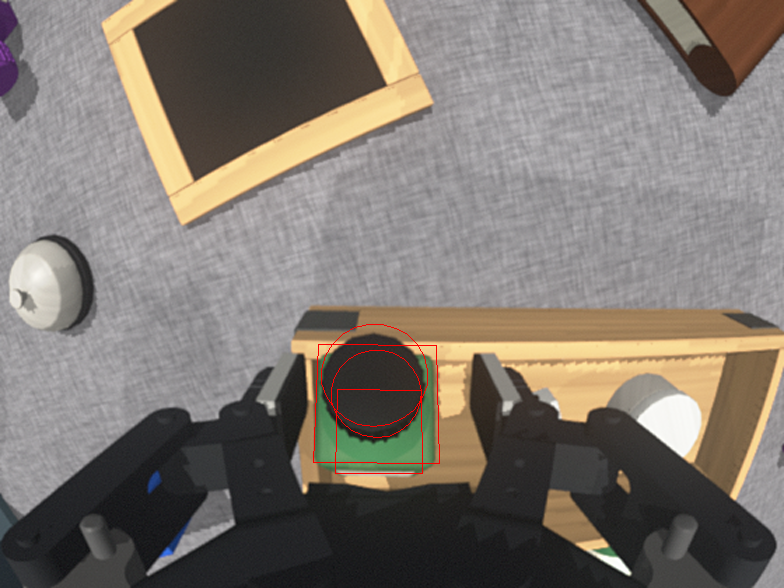

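Request:
send_rows --gripper '[0.3, 0.3, 0.3]' --pt "-4 3 6" --pt "0 0 4" --pt "0 0 0" --turn '[0.5, 0, 0]'

```text
clock: 11.0
position: [0.515, 0.1646, 0.1037]
eef_rot: [-179.8, -0.5, -16.6]
ft_force: [0.4, -0.5, 0.1]
gripper_width: 0.0554
```

```bash
python3 -c "
from h import *
goto([-.127,-.106,.102],-16.5)"
```

```text
world [0.5143 0.1643 0.102 ] delta tool mm [-0.6  0.6  1.7] turn -0.07 bin now [[-127.6 -105.4  103.7]] yaw -16.57 F [ 0.4 -0.5  0.1] t 11.0 g 0.0554
```

Request:
send_rows --gripper '[0.3, -1, -1, -1, -1, -1]' --pt "-1 0 2" --pt "0 0 0" --pt "0 0 0" --pt "0 0 0" --pt "0 0 0" --pt "0 0 0" --turn '[0, 0, 0, 0, 0, 0]'

```text
clock: 11.6
position: [0.514, 0.165, 0.1018]
eef_rot: [-179.8, -0.5, -16.6]
ft_force: [-0.6, -0.7, 0.0]
gripper_width: 0.0307
```

```bash
python3 -c "
from h import *
goto([-.127,-.106,.102],-16.5)
wshot('w11')"
```

```text
world [0.5143 0.1643 0.102 ] delta tool mm [ 0.5  0.6 -0.2] turn -0.06 bin now [[-127.6 -106.5  101.8]] yaw -16.56 F [-0.6 -0.7  0. ] t 11.6 g 0.0307
[0.514  0.165  0.1018] [-179.79   -0.48  -16.56] 11.6 0.030680156511207656
```

View pics/w11.png

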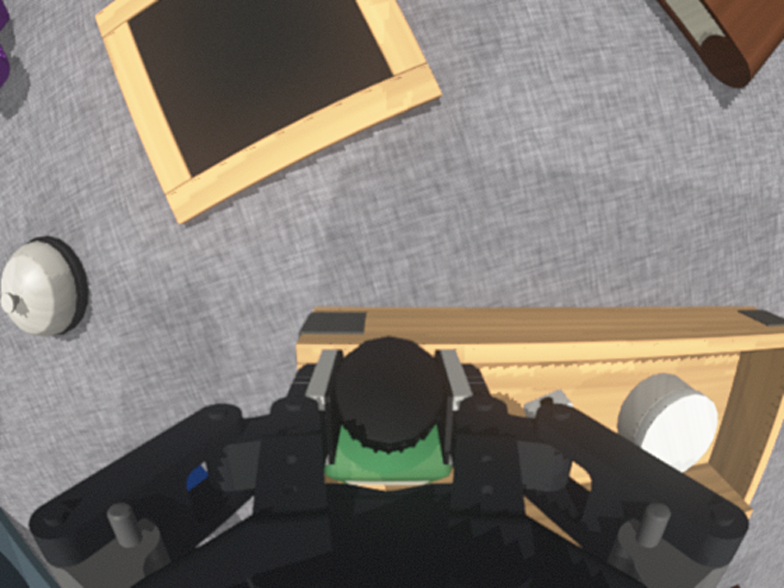

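Request:
send_rows --gripper '[-1, -1, -1]' --pt "0 -5 -6" --pt "0 -7 -9" --pt "0 0 0" --turn '[0, 0, 0]'

```text
clock: 11.95
position: [0.5167, 0.1771, 0.117]
eef_rot: [-179.9, -0.3, -16.6]
ft_force: [-0.1, 0.3, -2.7]
gripper_width: 0.0307
```

```bash
python3 -c "
from h import *
goto([-.127,-.106,.102],-16.5)
from station import snapshot
d=snapshot('scene');cv2.imwrite('pics/s12.png',cv2.resize(d['frame'][140:260,220:380,::-1],(800,600),interpolation=cv2.INTER_CUBIC))"
```

```text
world [0.5143 0.1643 0.102 ] delta tool mm [ 1.2 13.  15. ] turn -0.1 bin now [[-139.9 -107.3  117. ]] yaw -16.6 F [-0.1  0.3 -2.7] t 11.95 g 0.0307
```

View pics/s12.png

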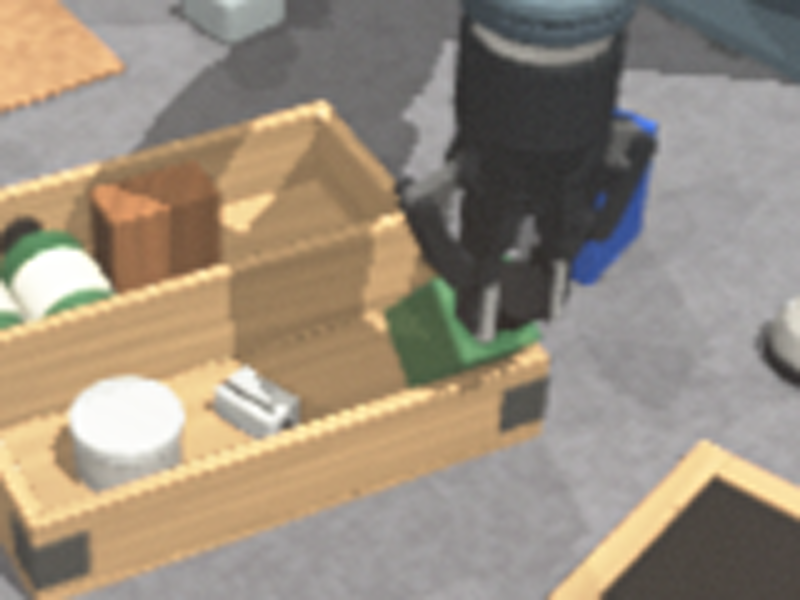

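Request:
send_rows --gripper '[-1, -1, -1, -1, -1, -1]' --pt "0 12 -3" --pt "0 15 -3" --pt "0 8 -1" --pt "0 7 0" --pt "0 7 0" --pt "0 6 0" --turn '[0, 0, 0, 0, 0, 0]'

```text
clock: 12.6
position: [0.5019, 0.1254, 0.1265]
eef_rot: [-179.0, -0.6, -16.8]
ft_force: [1.1, 15.2, 4.5]
gripper_width: 0.0307
```

```bash
python3 -c "
from h import *
goto([-.0316,-.107,.124],-16.5)
from station import snapshot
d=snapshot('scene');cv2.imwrite('pics/s13.png',cv2.resize(d['frame'][140:260,220:380,::-1],(800,600),interpolation=cv2.INTER_CUBIC))"
```

```text
world [0.4862 0.0731 0.124 ] delta tool mm [ 0.1 54.7  1.6] turn -0.34 bin now [[ -86.2 -106.8  126.5]] yaw -16.84 F [ 1.1 15.2  4.5] t 12.6 g 0.0307
```

View pics/s13.png

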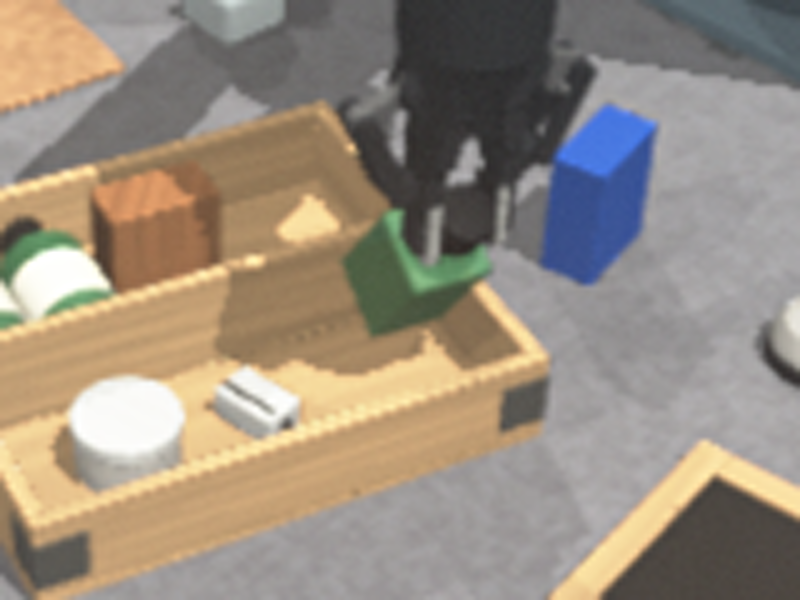

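Request:
send_rows --gripper '[-1, -1, -1, -1]' --pt "0 -12 3" --pt "0 -3 10" --pt "0 0 6" --pt "0 0 0" --turn '[-0.3, 0, 0, 0]'

```text
clock: 13.05
position: [0.5062, 0.1391, 0.1063]
eef_rot: [-179.1, -0.6, -16.6]
ft_force: [0.1, -0.0, -3.8]
gripper_width: 0.0308
```

```bash
python3 -c "
from h import *
goto([-.0316,-.107,.124],-16.5)
wshot('w14')
from station import snapshot
d=snapshot('scene');cv2.imwrite('pics/s14.png',cv2.resize(d['frame'][140:260,220:380,::-1],(800,600),interpolation=cv2.INTER_CUBIC))"
```

```text
world [0.4862 0.0731 0.124 ] delta tool mm [ -0.1  68.7 -18.8] turn -0.11 bin now [[-100.6 -106.6  106.3]] yaw -16.61 F [ 0.1 -0.  -3.8] t 13.05 g 0.0308
[0.5062 0.1391 0.1063] [-179.07   -0.57  -16.61] 13.05 0.03079919986625175
```

View pics/s14.png

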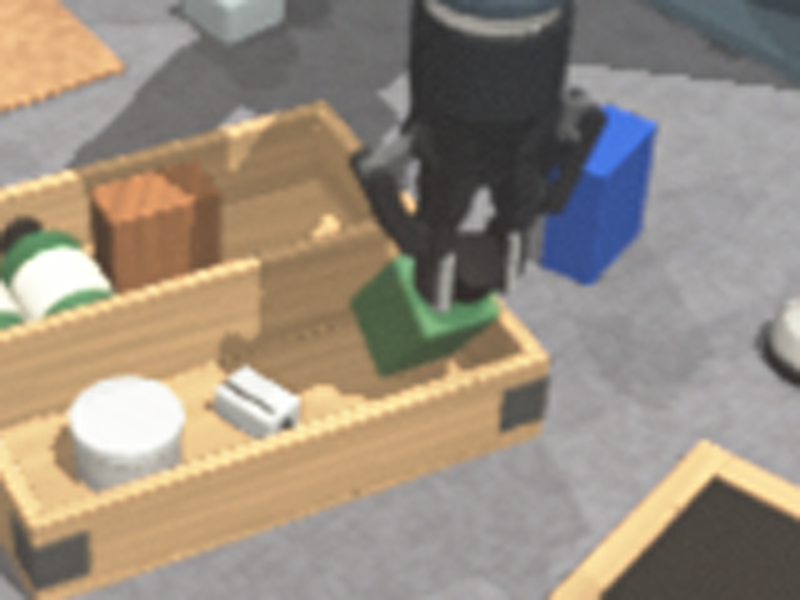

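View pics/w14.png

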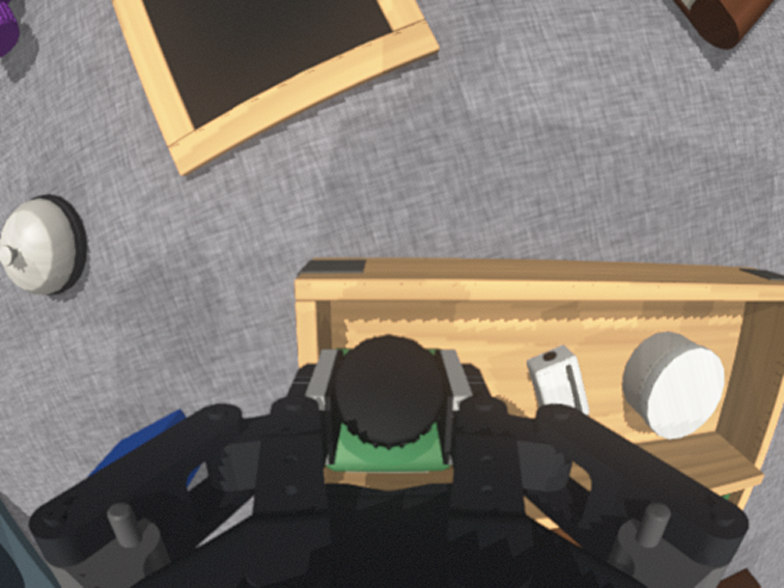

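Request:
send_rows --gripper '[-1, -1, -1, -1, -1]' --pt "0 8 0" --pt "0 6 -3" --pt "0 6 -5" --pt "0 6 -5" --pt "0 6 -5" --turn '[0, 0, 0, 0, 0]'

```text
clock: 13.65
position: [0.4964, 0.1077, 0.1253]
eef_rot: [-178.8, -0.5, -16.7]
ft_force: [0.6, 2.8, -4.8]
gripper_width: 0.0305
```

```bash
python3 -c "
from h import *
goto([-.0316,-.107,.124],-16.5)
wshot('w15')
from station import snapshot
d=snapshot('scene');cv2.imwrite('pics/s15.png',cv2.resize(d['frame'][140:260,220:380,::-1],(800,600),interpolation=cv2.INTER_CUBIC))"
```

```text
world [0.4862 0.0731 0.124 ] delta tool mm [ 0.2 36.1  0.5] turn -0.19 bin now [[ -67.7 -107.1  125.3]] yaw -16.69 F [ 0.6  2.8 -4.8] t 13.65 g 0.0305
[0.4964 0.1077 0.1253] [-178.82   -0.54  -16.69] 13.65 0.03054263260175259
```

View pics/s15.png

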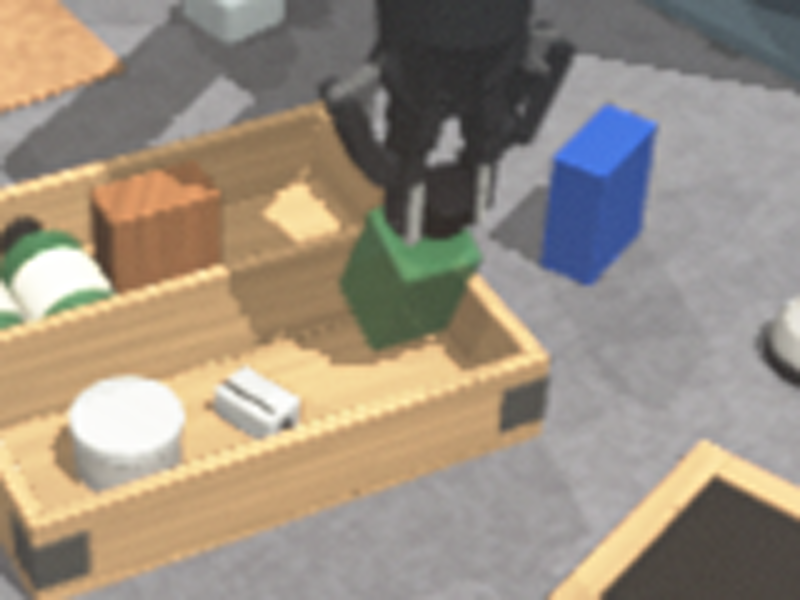

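Request:
send_rows --gripper '[-1, -1, -1, -1, -1, -1]' --pt "0 6 -4" --pt "0 6 -4" --pt "0 6 -3" --pt "0 6 -3" --pt "0 6 -2" --pt "0 4 -1" --turn '[0, 0, 0, 0, 0, 0]'

```text
clock: 14.35
position: [0.4858, 0.0731, 0.1431]
eef_rot: [-178.7, -0.6, -16.7]
ft_force: [-0.3, 2.2, -4.6]
gripper_width: 0.0306
```

```bash
python3 -c "
from h import *
goto([-.0316,-.107,.124],-16.5)
wshot('w16')
from station import snapshot
d=snapshot('scene');cv2.imwrite('pics/s16.png',cv2.resize(d['frame'][140:260,220:380,::-1],(800,600),interpolation=cv2.INTER_CUBIC))"
```

```text
world [0.4862 0.0731 0.124 ] delta tool mm [ 0.1  0.3 19.1] turn -0.24 bin now [[ -31.5 -107.3  143.1]] yaw -16.74 F [-0.3  2.2 -4.6] t 14.35 g 0.0306
[0.4858 0.0731 0.1431] [-178.73   -0.6   -16.74] 14.35 0.03064629679270586
```

View pics/s16.png

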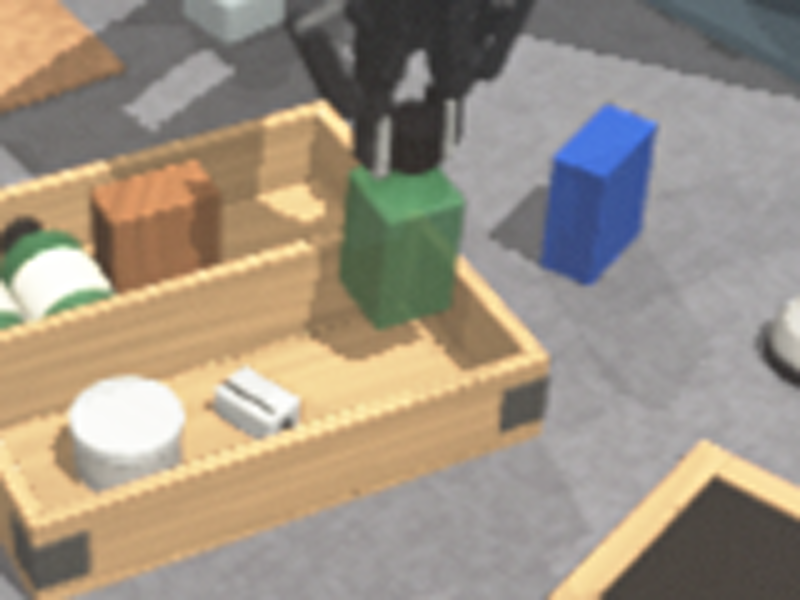

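View pics/w16.png

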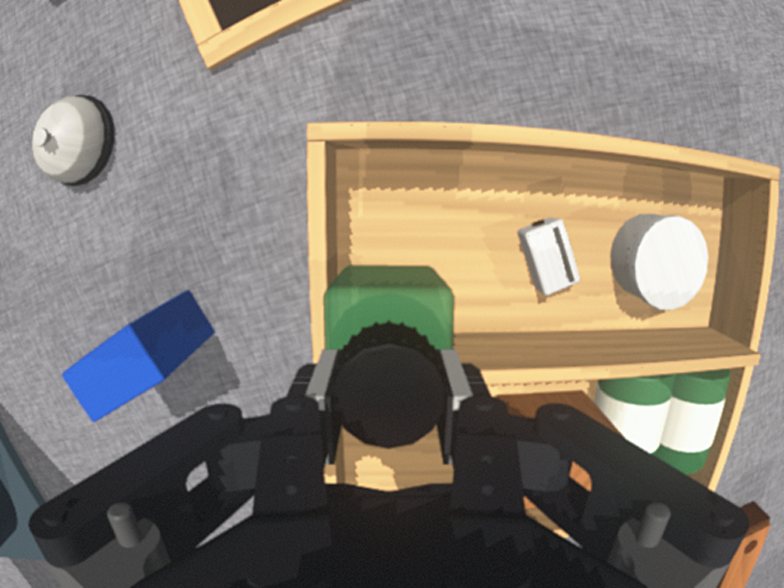

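Request:
send_rows --gripper '[-1, -1, -1]' --pt "0 2 0" --pt "0 2 0" --pt "0 0 0" --turn '[0, 0, 0]'

```text
clock: 14.75
position: [0.485, 0.0697, 0.1438]
eef_rot: [-178.6, -0.6, -16.8]
ft_force: [0.6, 3.4, -3.9]
gripper_width: 0.0305
```

```bash
python3 -c "
from h import *
goto([-.0316,-.107,.124],-16.5)"
```

```text
world [0.4862 0.0731 0.124 ] delta tool mm [-0.1 -3.1 19.9] turn -0.29 bin now [[ -28.  -107.2  143.8]] yaw -16.79 F [ 0.6  3.4 -3.9] t 14.75 g 0.0305
```

Request:
send_rows --gripper '[-1, -1, -1, -1, -1]' --pt "0 -4 -5" --pt "0 0 -25" --pt "0 0 -40" --pt "0 0 -35" --pt "0 0 0" --turn '[0, 0, 0, 0, 0]'

```text
clock: 15.25
position: [0.4831, 0.0689, 0.2515]
eef_rot: [-179.2, -0.4, -16.7]
ft_force: [1.4, 0.3, -3.1]
gripper_width: 0.0307
```

```bash
python3 - <<'E'
from h import *
from station import snapshot
T=np.load('w7.npy')
c=wunproj(T,wz([(27,235),(126,212),(156,353),(54,361)]),.005);print(c,c.mean(0),[np.linalg.norm(c[i]-c[i-1]) for i in range(4)])
c=unproj(TOP,[(400,221),(442,224),(439,267),(396,264)],.005);print(c.mean(0))
p=np.load('bin.npy');b=toBin(p,wunproj(T,wz([(362,291),(416,291),(414,384),(363,384)]),.086))*1e3;print(np.round(b,1))
goto([0,0,.25],-16.5)
d=snapshot('scene');cv2.imwrite('pics/s17.png',cv2.resize(d['frame'][90:240,200:400,::-1],(800,600),interpolation=cv2.INTER_CUBIC))
d=snapshot('top');cv2.imwrite('pics/t17.png',cv2.resize(d['frame'][140:300,280:480,::-1],(800,640)[:1]+(600,) if 0 else (750,600),interpolation=cv2.INTER_CUBIC))
E
```

```text
[[ 0.39545222 -0.35686588  0.005     ]
 [ 0.4197731  -0.23062908  0.005     ]
 [ 0.54594293 -0.25370401  0.005     ]
 [ 0.52301367 -0.38608837  0.005     ]] [ 0.47104548 -0.30682183  0.005     ] [np.float64(0.13086587364649138), np.float64(0.1285582970728461), np.float64(0.1282625291127766), np.float64(0.13435539291618126)]
[ 0.47019491 -0.30950706  0.005     ]
[[ 70.6 -34.9  86. ]
 [ 38.1 -34.9  86. ]
 [ 38.2  27.2  86. ]
 [ 71.1  27.2  86. ]]
world [0.5798 0.0124 0.25  ] delta tool mm [108.9  26.4   2. ] turn -0.21 bin now [[ -26.7 -108.8  251.5]] yaw -16.71 F [ 1.4  0.3 -3.1] t 15.25 g 0.0307
```

View pics/s17.png

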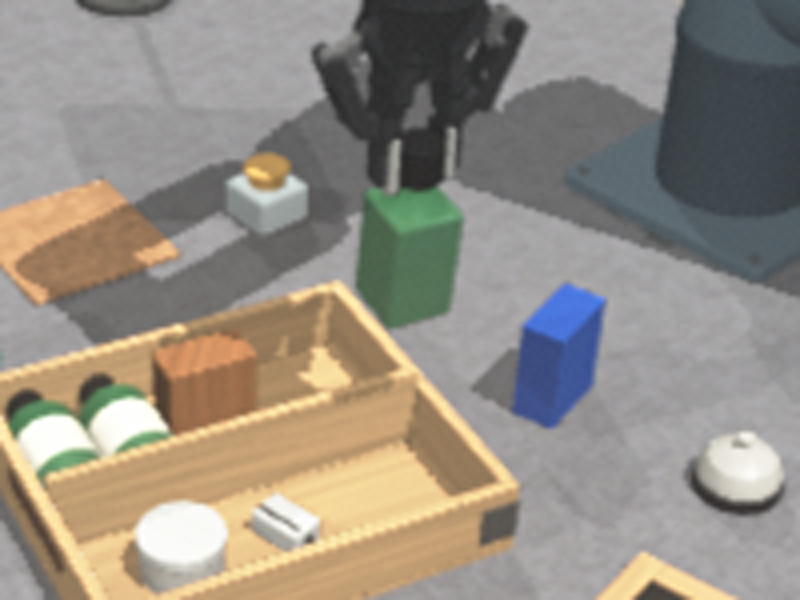

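View pics/t17.png

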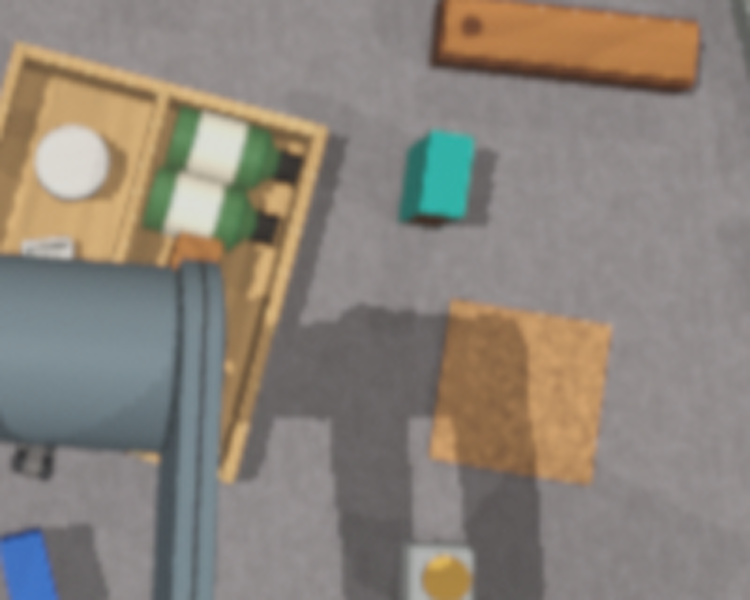

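Request:
send_rows --gripper '[-1, -1, -1, -1, -1, -1, -1, -1, -1, -1]' --pt "7 25 0" --pt "11 40 0" --pt "11 40 0" --pt "11 40 0" --pt "11 40 0" --pt "11 40 0" --pt "11 40 0" --pt "11 40 0" --pt "9 35 0" --pt "0 0 0" --turn '[0, 0, 0, 0, 0, 0, 0, 0, -3, -3]'

```text
clock: 16.35
position: [0.4607, -0.2929, 0.2191]
eef_rot: [-179.0, 2.0, -10.2]
ft_force: [0.5, 1.2, -2.6]
gripper_width: 0.0302
```

```bash
cat >> h.py <<'E'
def gow(w,yaw):
    from station import read_state
    s=read_state();T=Tool(s);print('tool delta',np.round(T[:3,:3].T@(np.array(w)-T[:3,3])*1e3,1),'turn',round(s['eef_rot'][2]-yaw,2),np.round(s['position'],4),np.round(s['eef_rot'],2),np.round(s['ft_force'],1),s['clock'])
E
python3 -c "
from h import *
gow([.4708,-.308,.2],-10.7)
wshot('w18')
from station import snapshot
d=snapshot('scene');cv2.imwrite('pics/s18.png',cv2.resize(d['frame'][60:210,130:330,::-1],(800,600),interpolation=cv2.INTER_CUBIC))
"
```

```text
tool delta [13.3 13.3 18.5] turn 0.48 [ 0.4607 -0.2929  0.2191] [-179.02    2.04  -10.22] [ 0.5  1.2 -2.6] 16.35
[ 0.4607 -0.2929  0.2191] [-179.02    2.04  -10.22] 16.35 0.030198783079384565
```

View pics/w18.png

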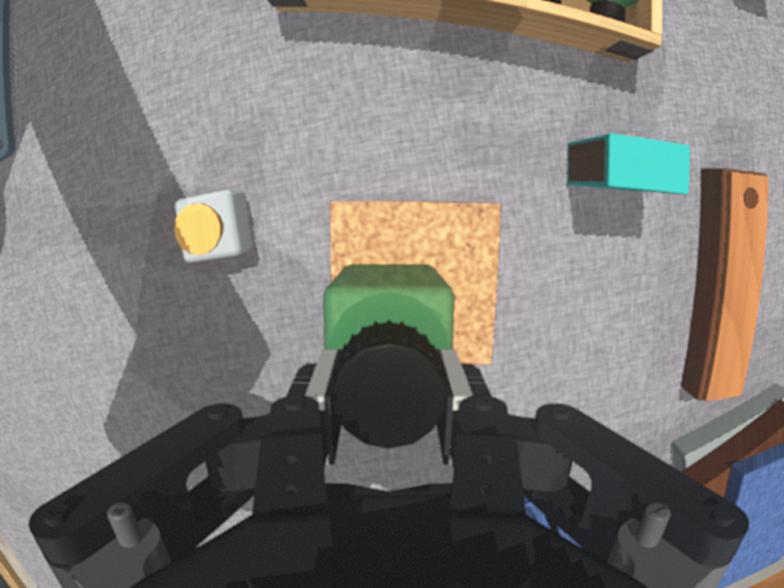

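View pics/s18.png

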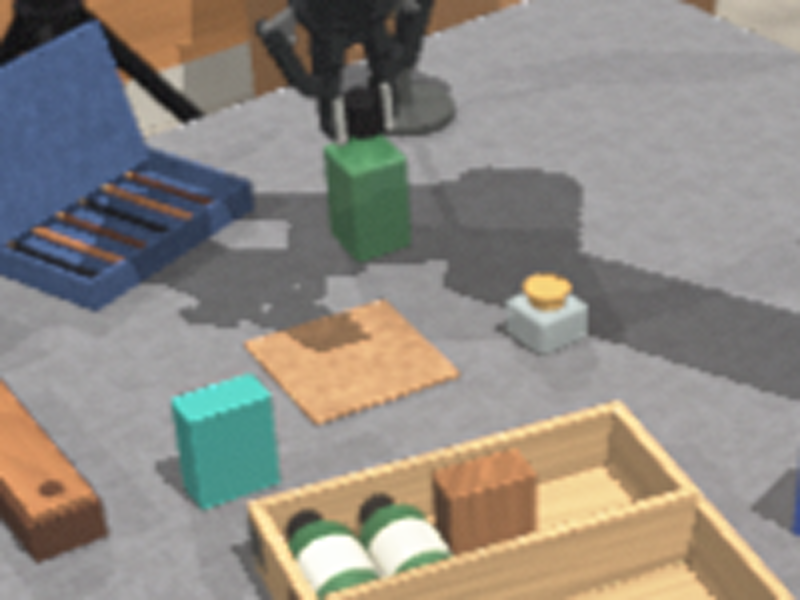

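```bash
python3 - <<'E'
from h import *
T=np.load('w18.npy')
uv=wz([(324,291),(454,291),(346,265),(436,265),(388,447)])
def mod(q):
    x0,y0,zb,t,r=q # base centre in tool frame (z toward down), tilt about tool x, and y
    P=np.array([[-.024,-.024,-.08],[.024,-.024,-.08],[-.024,-.024,0],[.024,-.024,0],[0,.016,-.124]])
    return P@R.from_euler('xyz',[t,r,0]).as_matrix().T+[x0,y0,zb]
def f(q):return (wproj(T,mod(q)@T[:3,:3].T+T[:3,3])-uv).ravel()
s=least_squares(f,[0,0,.105,0,0]);print(np.round(s.x[:3]*1e3,1),np.degrees(s.x[3:]),np.round(f(s.x),1))
cap=mod(s.x)
B=T[:3,:3]@s.x[:3]+T[:3,3];print('base world',B)
ax=T[:3,:3]@R.from_euler('xyz',[s.x[3],s.x[4],0]).as_matrix()@[0,0,-1];print('axis world',ax)
E
```

```text
[  1.5   6.5 112.4] [-4.26944913  0.65200654] [ 0.4 -0.3  0.1 -0.1  0.4  0.  -0.7  0.1 -0.2  0.3]
base world [ 0.45737286 -0.29700968  0.1066635 ]
axis world [0.03408009 0.05215702 0.99805721]
```

```bash
python3 -c "
from h import *
gow([.4735,-.3045,.135],-10.7)"
```

```text
tool delta [18.6 14.7 83.1] turn 0.48 [ 0.4606 -0.289   0.219 ] [-178.82    2.14  -10.22] [ 0.6  0.1 -4.1] 16.45
```

Request:
send_rows --gripper '[-1, -1, -1, -1, -1, -1]' --pt "9 7 10" --pt "9 7 20" --pt "0 0 20" --pt "0 0 15" --pt "0 0 5" --pt "0 0 0" --turn '[0.5, 0, 0, 0, 0, 0]'

```text
clock: 17.05
position: [0.4709, -0.2969, 0.1393]
eef_rot: [-178.5, 2.8, -10.9]
ft_force: [0.4, 0.8, -2.9]
gripper_width: 0.0308
```

```bash
python3 -c "
from h import *
gow([.4735,-.3045,.125],-10.7)
wshot('w19')
from station import snapshot
d=snapshot('scene');cv2.imwrite('pics/s19.png',cv2.resize(d['frame'][90:210,140:300,::-1],(800,600),interpolation=cv2.INTER_CUBIC))
"
```

```text
tool delta [ 4.7  7.3 13.9] turn -0.22 [ 0.4709 -0.2969  0.1393] [-178.49    2.82  -10.92] [ 0.4  0.8 -2.9] 17.05
[ 0.4709 -0.2969  0.1393] [-178.49    2.82  -10.92] 17.05 0.030823202473490578
```

View pics/s19.png

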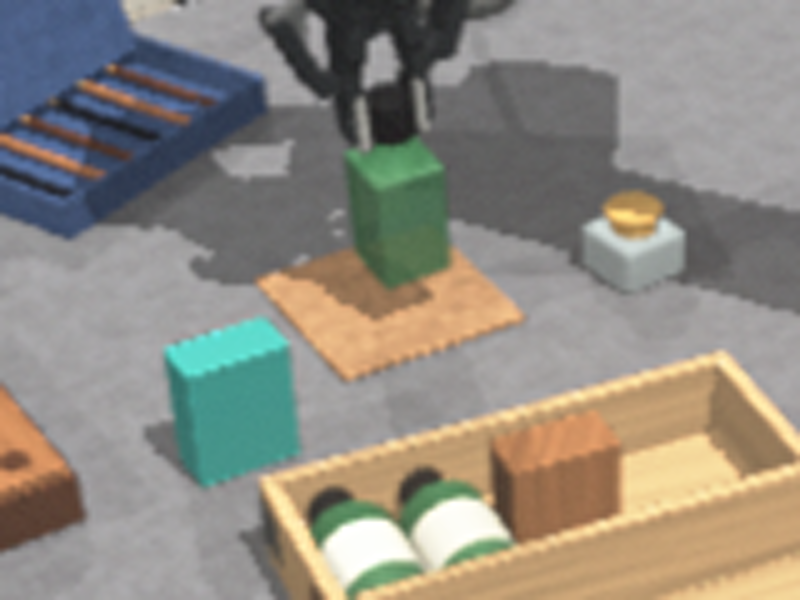

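View pics/w19.png

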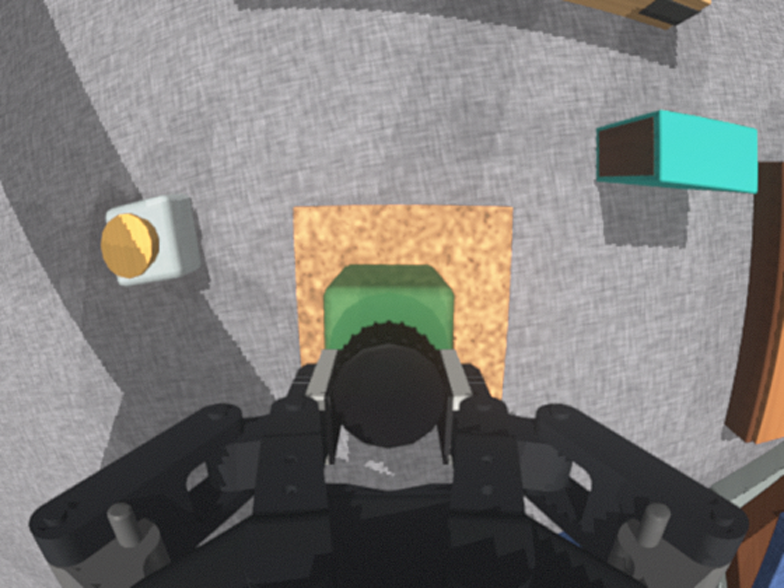

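```bash
python3 - <<'E'
from h import *
T=np.load('w19.npy')
e=wunproj(T,wz([(293,207),(513,206)]),.005);d=e[1]-e[0];L=np.linalg.norm(d);d/=L
n=np.array([d[1],-d[0],0]);print(L,np.degrees(np.arctan2(d[1],d[0])),'pad centre',e.mean(0)+n*.065)
B=T[:3,:3]@np.array([.0015,.0065,.1124])+T[:3,3];print('base',B)
E
```

```text
0.12917830360478058 -10.36664057232289 pad centre [ 0.47081224 -0.30981638  0.005     ]
base [ 0.46625651 -0.2996189   0.02679786]
```

Request:
send_rows --gripper '[-1, -1, -1, -1]' --pt "3 5 0" --pt "3 4 7" --pt "0 0 5" --pt "0 0 0" --turn '[0, 0, 0, 0]'

```text
clock: 17.55
position: [0.477, -0.3093, 0.1299]
eef_rot: [-178.8, 2.4, -10.9]
ft_force: [0.2, 0.8, -3.8]
gripper_width: 0.0304
```

```bash
python3 -c "
from h import *
from station import read_state
s=read_state();T=Tool(s);print(s['position'],s['eef_rot'],s['ft_force'],'base',T[:3,:3]@np.array([.0015,.0065,.1124])+T[:3,3])"
```

```text
[ 0.47703272 -0.30931852  0.12993007] [-178.76427094    2.42008334  -10.93124888] [ 0.19243975  0.82176294 -3.79368759] base [ 0.47306675 -0.31270233  0.01745305]
```

Base about 2–3 mm past the centre and roughly 12 mm above the pad. I'll correct that and lower.

Request:
send_rows --gripper '[-1, -1, -1, -1]' --pt "-2 -2 3" --pt "0 0 3" --pt "0 0 2" --pt "0 0 0" --turn '[0, 0, 0, 0]'

```text
clock: 17.95
position: [0.4747, -0.3064, 0.1213]
eef_rot: [-178.7, 2.4, -11.0]
ft_force: [-0.7, 0.3, -3.9]
gripper_width: 0.0305
```

Request:
send_rows --gripper '[-1, -1]' --pt "0 0 2" --pt "0 0 0" --turn '[0, 0]'

```text
clock: 18.15
position: [0.4746, -0.3063, 0.1192]
eef_rot: [-178.7, 2.4, -10.9]
ft_force: [-0.3, 0.1, -2.9]
gripper_width: 0.0305
```

Request:
send_rows --gripper '[-1, -1]' --pt "0 0 2" --pt "0 0 1" --turn '[0, 0]'

```text
clock: 18.35
position: [0.4747, -0.3064, 0.1163]
eef_rot: [-178.8, 2.4, -10.9]
ft_force: [0.1, -0.3, -1.7]
gripper_width: 0.0306
```

Request:
send_rows --gripper '[-1, -1]' --pt "0 0 1.5" --pt "0 0 0" --turn '[0, 0]'

```text
clock: 18.55
position: [0.4746, -0.3063, 0.1145]
eef_rot: [-178.8, 2.4, -10.9]
ft_force: [-1.6, -0.9, -3.1]
gripper_width: 0.0305
```

Request:
send_rows --gripper '[-1, -1]' --pt "0 0 1.5" --pt "0 0 0" --turn '[0, 0]'

```text
clock: 18.75
position: [0.4746, -0.3063, 0.1129]
eef_rot: [-178.8, 2.4, -10.9]
ft_force: [0.0, -0.3, -2.1]
gripper_width: 0.0305
```

```bash
python3 -c "
from h import *
wshot('w20')
from station import snapshot
d=snapshot('scene');cv2.imwrite('pics/s20.png',cv2.resize(d['frame'][110:185,170:270,::-1],(800,600),interpolation=cv2.INTER_CUBIC))
"
```

```text
[ 0.4746 -0.3063  0.1129] [-178.77    2.41  -10.95] 18.75 0.030468813672470178
```

View pics/s20.png

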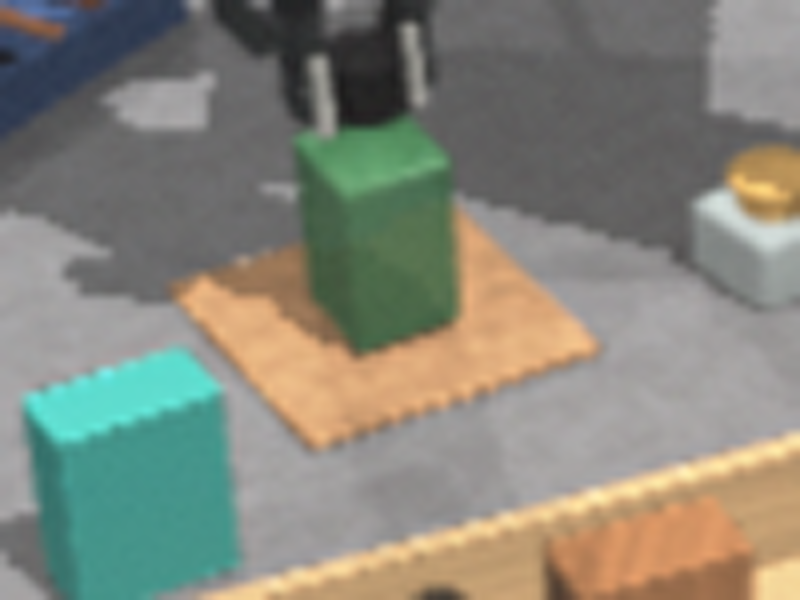

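Request:
send_rows --gripper '[-1, -1]' --pt "0 0 1.5" --pt "0 0 1" --turn '[0, 0]'

```text
clock: 19.05
position: [0.4748, -0.3069, 0.1114]
eef_rot: [-178.8, 2.3, -10.9]
ft_force: [-2.1, -0.0, 5.9]
gripper_width: 0.0305
```

Request:
send_rows --gripper '[-1, -1]' --pt "0 0 1.5" --pt "0 0 0" --turn '[0, 0]'

```text
clock: 19.25
position: [0.4748, -0.3074, 0.1118]
eef_rot: [-178.9, 2.3, -10.9]
ft_force: [0.9, 0.2, -2.7]
gripper_width: 0.0305
```

Request:
send_rows --gripper '[-1, -1, -1]' --pt "0 0 2" --pt "0 0 1.5" --pt "0 0 1.5" --turn '[0, 0, 0]'

```text
clock: 19.55
position: [0.4747, -0.3089, 0.1112]
eef_rot: [-179.2, 2.2, -10.9]
ft_force: [-4.4, 1.3, 9.7]
gripper_width: 0.0307
```

Request:
send_rows --gripper '[-0.1, 0.2, 0.4, 0.4, 0.4]' --pt "0 0 0.5" --pt "0 0 0" --pt "0 0 0" --pt "0 0 0" --pt "0 0 0" --turn '[0, 0, 0, 0, 0]'

```text
clock: 20.05
position: [0.4755, -0.3094, 0.1111]
eef_rot: [-179.2, 2.0, -10.9]
ft_force: [-0.1, 0.2, -0.2]
gripper_width: 0.0596
```

```bash
python3 -c "
from h import *
wshot('w21')
"
```

```text
[ 0.4755 -0.3094  0.1111] [-179.22    2.02  -10.91] 20.05 0.05961778748307131
```

View pics/w21.png

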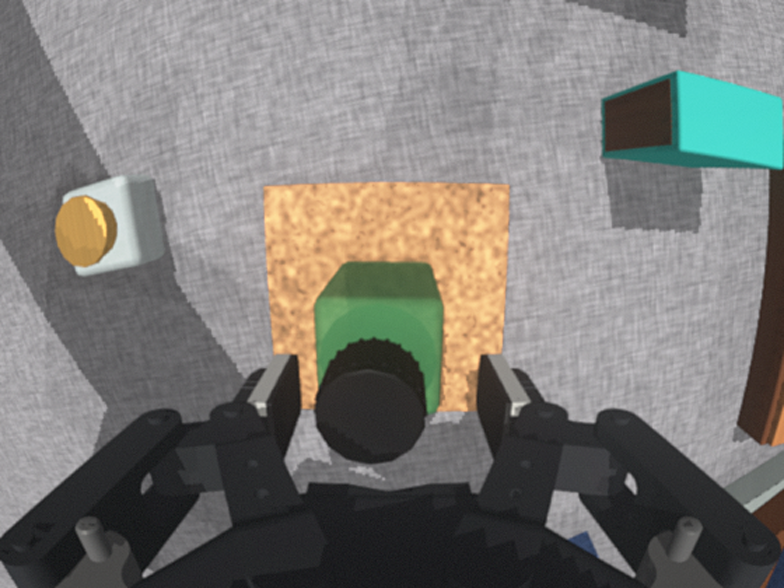

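```bash
python3 - <<'E'
from h import *
T=np.load('w21.npy')
e=wunproj(T,wz([(264,186),(509,184),(346,262),(434,262),(510,184),(501,409),(272,408)]),.005)
d=e[1]-e[0];L=np.linalg.norm(d);d/=L;n=np.array([d[1],-d[0],0])
print(L,np.degrees(np.arctan2(d[1],d[0])));o=e[:2].mean(0)
print('base edge width',np.linalg.norm(e[3]-e[2]),'offset along',(e[2:4].mean(0)-o)@d,'depth',(e[2:4].mean(0)-o)@n,'-> centre depth +24 vs 65','pad depth',np.linalg.norm(e[5]-e[1]))
E
```

```text
0.12829879142999207 -10.53772788842534
base edge width 0.046210525080123 offset along 0.0021389959842181097 depth 0.04150705820592273 -> centre depth +24 vs 65 pad depth 0.12835322657629772
```

Centre is off by about 2 mm. I'll retreat upward and do the final checks.

Request:
send_rows --gripper '[0.4, 0.4, 0.4, 0.4, 0.4, 0.4, 0.4]' --pt "0 0 -15" --pt "0 0 -30" --pt "0 0 -45" --pt "0 0 -40" --pt "-40 10 -10" --pt "-40 10 0" --pt "0 0 0" --turn '[0, 0, 0, 0, 0, 0, 0]'

```text
clock: 20.8
position: [0.3963, -0.3167, 0.2575]
eef_rot: [-179.2, 2.2, -10.7]
ft_force: [-0.1, 0.3, 0.1]
gripper_width: 0.0597
```

```bash
python3 -c "
from h import *
from station import snapshot,read_state
print(read_state()['clock'])
d=snapshot('scene');cv2.imwrite('pics/s22.png',cv2.resize(d['frame'][100:265,150:370,::-1],(800,600),interpolation=cv2.INTER_CUBIC))
d=snapshot('top');cv2.imwrite('pics/t22.png',cv2.resize(d['frame'][140:320,220:460,::-1],(800,600),interpolation=cv2.INTER_CUBIC))
"
```

```text
20.8
```

View pics/s22.png

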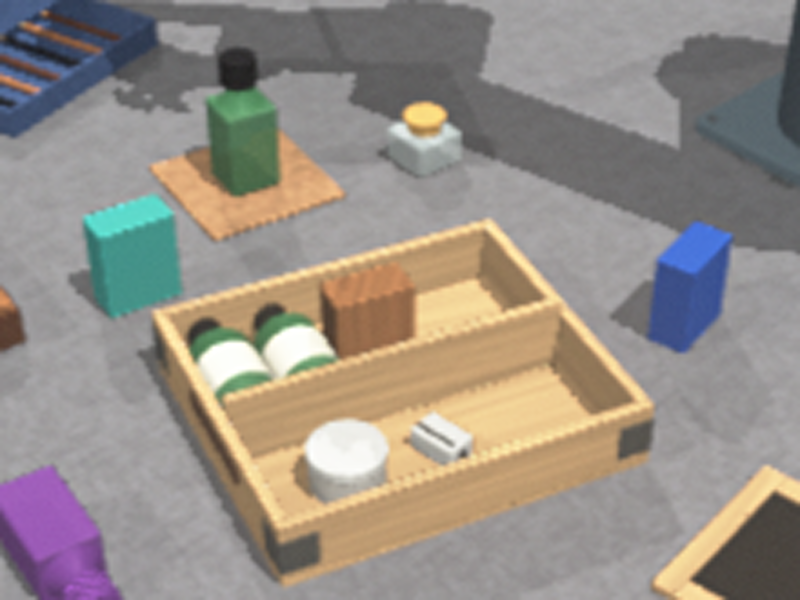

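View pics/t22.png

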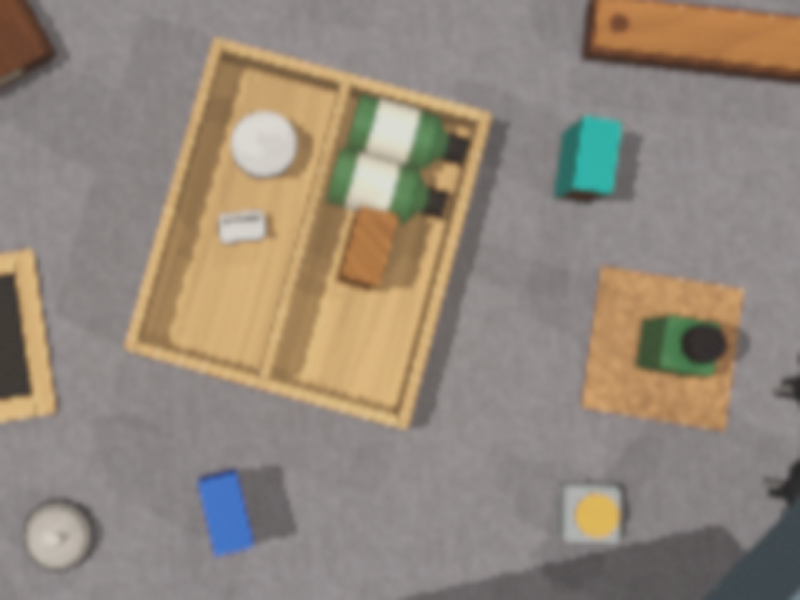

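```bash
python3 -c "
from h import *
goto([.120,.040,.24],-16.5)
"
```

```text
world [ 0.584 -0.114  0.24 ] delta tool mm [ 144.5 -233.5   15.2] turn 5.78 bin now [[367.1 -79.6 257. ]] yaw -10.72 F [ 0.6  0.2 -0.5] t 20.9 g 0.0597
```

Request:
send_rows --gripper '[0.4, 0.4, 0.4, 0.4, 0.4, 0.4, 0.4]' --pt "20 -38 0" --pt "22 -38 0" --pt "24 -40 0" --pt "24 -40 0" --pt "24 -40 0" --pt "24 -38 0" --pt "0 0 0" --turn '[0, 0, 0, 0, 0, 3, 3]'

```text
clock: 21.6
position: [0.5914, -0.104, 0.2502]
eef_rot: [-179.2, 2.3, -17.1]
ft_force: [-0.3, -0.2, 0.2]
gripper_width: 0.0594
```

```bash
python3 -c "
from h import *
goto([.120,.040,.24],-16.5)
wshot('w23')"
```

```text
world [ 0.584 -0.114  0.24 ] delta tool mm [-3.7 11.9 10.2] turn -0.57 bin now [[108.2  44.3 250.2]] yaw -17.07 F [-0.3 -0.2  0.2] t 21.6 g 0.0594
[ 0.5914 -0.104   0.2502] [-179.19    2.25  -17.07] 21.6 0.05944517849328339
```

View pics/w23.png

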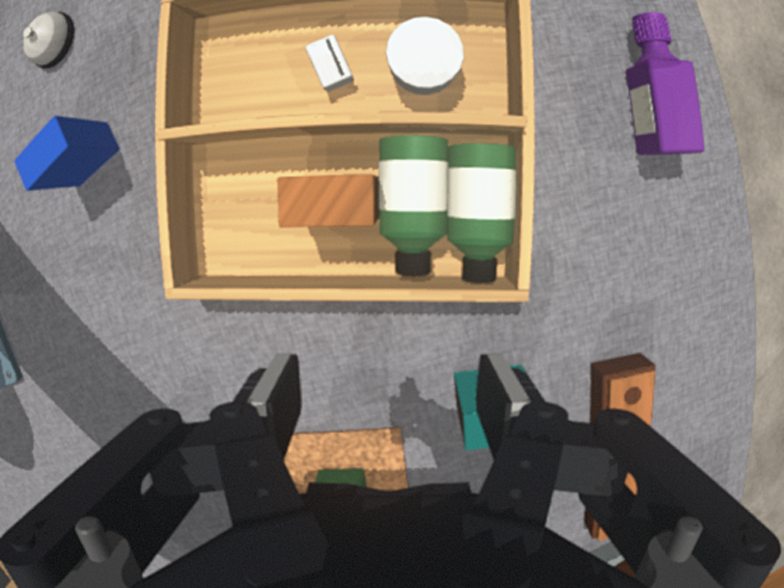

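```bash
python3 - <<'E'
from h import *
T=np.load('w23.npy');p=np.load('bin.npy');img=cv2.imread('pics/w23.png')
b=toBin(p,wunproj(T,wz([(278,176),(376,174),(377,226),(279,227)]),.086))*1e3;print(np.round(b,1))
print('inner far wall top',toBin(p,wunproj(T,wz([(519,130),(519,285),(524,125)]),.056))*1e3)
cam=(T@HE)[:3,3];cb=toBin(p,[cam])[0];print('cam',cb)
# silhouettes of cylinders, axis height .032, radius .026, in bin y-z plane
def sil(yc):
    v=np.array([yc-cb[1],.032-cb[2]]);D=np.hypot(*v);a=np.arctan2(v[0],-v[1]);s=np.arcsin(.026/D);return np.tan(np.array([a-s,a+s]))
x=.05
for nm,px in [('b',[(380,190),(447,190)]),('a',[(448,190),(516,190)])]:
    m=[]
    for q in px:
        P=toBin(p,wunproj(T,wz([q]),.032))[0];m.append((P[1]-cb[1])/(cb[2]-.032))
    from scipy.optimize import minimize_scalar
    r=minimize_scalar(lambda y:((sil(y)-m)**2).sum(),bounds=(0,.15),method='bounded');print(nm,r.x*1e3,sil(r.x)-m)
E
```

```text
[[ 38.  -33.7  86. ]
 [ 39.   30.8  86. ]
 [ 72.6  31.   86. ]
 [ 71.9 -34.3  86. ]]
inner far wall top [[  5.19846561 130.66966363  56.        ]
 [118.3745678  133.31575302  56.        ]
 [  1.32123469 134.42910777  56.        ]]
cam [0.04540736 0.05036734 0.3789392 ]
b 55.39349449875679 [-0.00210417  0.00209873]
a 107.62638611061439 [-2.62386656e-05  2.70996588e-05]
```

```bash
python3 -c "
from station import *
print(sign_off())"
```

```text
the job is handed in; nothing more can be done
None
```

The job is handed in, in the order asked, at about 21.6 s of the 54 s allowed.

- **Block:** I lifted it straight out, and the square bottle stayed leaning in the corner. I then used the held block to push both round bottles to the far wall, lowered it to the floor and let go.
- **Square bottle:** I gripped it by the cap and drew it out along its axis. I then turned it upright by rolling its base edge against the divider, which pressed with at most about 15 N, and set it on the cork pad.

**Last checks:**
- **Block position:** it stands upright, square to the walls within about 1°. Its far face measures at y = 31 mm in the bin frame.
- **Round bottles:** their centres measure y ≈ 55 and 108 mm, where touching the wall and each other would give 57 and 109 mm. The nearer bottle's side measures at 29 mm, about 1.5 mm inside the block's face, which can't be real. The camera is only good to about 2 mm, so I take them to be touching.
- **Square bottle:** it is upright and about 2 mm from the pad's centre, by the wrist camera. The tool had drifted about 2° off vertical by the time I let go; the bottle looked upright in the picture after I backed off.
- **Other objects:** the things visible in the last pictures (tin, sharpener, inkwell, bell, look-alikes) looked where they had been. The highest force I read was about 17 N, when the block touched the floor.

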